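Hang a plywood template by its hooked slot on the rack's free pin

ROBOT

A 6-joint arm with a two-finger parallel gripper is mounted at the origin on a cart in front of the work surface, level with it; the furniture and walls round the work are solid. World frame = base frame: x ahead of the robot, y to its left, z up, the work surface at z = 0. Lengths are in m, angles in rad, forces in N, time in s.
With the tool pointing down it reaches from about 0.25 to 0.725 m from the base axis. Payload 4 kg.
Tool frame: the origin (TCP) lies at the very end of the fingers, on their centre line; the grasp point (between the pads) lies 19 mm behind it; z points along the fingers, y is the line along which they close (so a half turn about z gives the same grasp; the last joint's range is limited). The gripper opens to 85 mm and grips with 20 to 120 N. Pads are 22 mm wide; open, the fingers measure 114 mm over their backs; the gripper's body (76 mm by 85 mm) begins 54 mm behind the grasp point. The pads swing forward as they close: fully open they stand 13 mm farther back than shut.
Start: joints at [1.17, 0.241, 0.005, 1.335, 0, 1.571], TCP at [0.195, 0.46, 0.231] pointing down, gripper open.
Joint ranges: [-2.72, 2.72], [-1.05, 1.87], [-1.09, 1.28], [-1.99, 2.15], [-1.42, 1.44], [-3.14, 3.14]. Speed limits (rad/s): [2.79, 2.79, 3.14, 3.14, 3.14, 3.14].

INTERFACE

Orientations are given as a unit quaternion [x, y, z, w].
In Python, from workcell import bot, vision, workorder, boxes_of gives the robot as it stands.
- The arm moves only by the tool send_rows, never from a script. Its argument "motion" is text: rows parted by semicolons, each of 5 numbers parted by spaces: the closure, from -1 (fully open) to 1 (shut), so that 0 is half open, then the shift along the tool's x, y, z in cm, then the turn about the tool's z in rad. In form: claw x y z twist; .... A call has 1 to 5 rows; each row is the pose to reach, as a shift and turn from the pose commanded when the call began, along the tool's axes at that moment; what a row does not reach only later rows make up. A row lasts 1/10 s, in which the tool goes at most 50 mm and 8.59 degrees, less where a joint would pass 70% of its speed; a pose out of reach is approached as far as the arm can. A call with a gripper value outside its range is refused whole. The fingers move at their own pace and stop on an object; the grip force is fixed at half the most. Time passes only in rows, so rows that repeat a pose let the fingers close. It gives the time, the measured TCP pose, the force, the opening and the grip force at its end, in the units of the state.
- bot.get_obs(): the state, without advancing time (a new reading comes with each control period).
- vision.camera(name): name is "side" or "top"; returns the picture (480x640x3 uint8, red, green, blue); there is no depth.
- vision.camera_model(name): a dict with "fov_y" (degrees; the focal length in pixels is half the picture's height over the tangent of half this angle, whatever the lens; pixels are square), "cx", "cy" (the principal point, pixels), "world_from_camera" (4x4, takes a point from camera to world coordinates). Camera axes: x right, y down, z forward; pixel columns grow to the right and rows downward; lengths in m; the calibration is good to about 2 mm. A picture is of the moment at which its call begins. camera_model takes no time and is no camera call.
- workorder.job_done(): hands the job in; it is judged then, once.
Trained networks look in the newest picture that a camera, given by its name, has taken for a name from the list of things; names that differ only in an ending like _2 or _b are one class to them, and where a whole thing is asked for, a point or a joint stands for the part that bears it (a point fixed in the world has none). Each returns a list of dicts, best first, with "conf" (0 to 1); they miss things now and then, are a little off and sometimes report something else, mostly with a low value. They report only what shows in the picture. A call takes as long as a camera call. They do not tell look-alikes from the thing itself.
- boxes_of(camera, target): "rect" ([centre column, centre row, width, height] in pixels, round what is visible of it).
The state is a dict: "clock": time; "joint_pos": joint angles; "joint_vel": joint speeds; "tau": joint torques, N m; "eef_pos": TCP position; "tool_rot": TCP orientation; "ft_force": force on the tool from outside, world axes, zero at the start; "ft_torque": the same for the moment, N m; "grip_width": finger opening in m; "grasp_force": force on a finger pad.
Only numpy, scipy, OpenCV 4.12 (cv2) and the standard library are available. Lean on these libraries where they do the work, as an engineer would, in place of code of your own. Each camera call takes 0.05 s, during which the arm holds its last target. There are 200 camera calls.

TASK

Hang the wide-headed plywood template that lies on the table back on the free pin of the template rack, behind the pin's head and hooked down in the end of its slot. It lies flat and can only be taken across its tail, so first stand it, tail down, in the groove of the wooden block and let go; then take it by its top edge, slide its slot sideways over the pin, let it down and leave it hanging. Leave the other things on the table where they are.

Things in the scene. Friction and masses are not known exactly. Their poses are not given: they have to be found in the camera images.
- template: The template to hang: pale plywood plate 195 long, 92 wide, 12 thick, 0.1 kg, lying flat. Origin: middle of length and width, on the underside. x runs along the length from the tail's end (x = -97.5) to the head's top edge (97.5), y across, z is the face normal (plywood from z = 0 to 12). Tail: y = -23 to 23 for x = -97.5 to 7.5. Head: y = -46 to 46 for x = 7.5 to 97.5. Brass dots are ornament.
- slot_mouth (a point): Open mouth of the L-shaped slot on the head's +y edge: template x = 26.5, y = 46, z = 6 mm. From here a level leg 14 wide (x = 19.5 to 33.5; flared to 28 over the outer 8 mm) runs in to y = -7. At its inner end a second leg 14 wide (y = -7 to 7) goes on towards the head's top edge and ends at x = 46.5.
- slot_end (a point): Where the pin's axis lies in the template when it hangs right: template x = 42.5, y = 0, z = 6 mm, in the closed end of the slot's second leg, 16 mm from the middle line of the level leg.
- tail_end (a point): Middle of the tail's end edge: template x = -97.5, y = 0, z = 6 mm.
- top_edge (a point): Middle of the head's top edge: template x = 97.5, y = 0, z = 6 mm.
- block: Dark wooden block, fixed, 130 long (its x), 78 wide (its y), 45 high; origin under its centre. One straight groove runs along its x in the middle, open at both ends: 14.5 wide, floor at z = 12.5, mouth chamfered to about 26 wide in the top 6 mm. A 12 mm plate stands in it, leaning up to about 6 degrees. Dark spots on top are ornament.
- groove_floor (a point): Middle of the groove's floor: block x = 0, y = 0, z = 12.5 mm.
- rack: The template rack, fixed: pale wooden foot 70 x 310 x 18 mm (rack x = -45 to 25), two posts and a level rail 310 long (its y); origin at table height. At yaw 0 its front looks to -x (towards the robot). The rail's front face is at rack x = -30 mm, the rail 18 thick, from z = 145 to 189 mm; it carries two steel pins at z = 175, at rack y = +85 and -85, pointing to the front.
- free_pin: The rack's empty pin, fixed, at one of the two places. Origin on the pin's axis at the rail's front face; the pin points along its -x. Shank 8 diameter from x = 0 to -24 mm (a flat washer 25 diameter fills the first 1.8 mm), then a round head 22 diameter, 5 thick (x = -24 to -29). The template must hang between rail and head.
- pin_mid (a point): On the free pin's axis in the middle of the free shank: free_pin x = -13 mm.
- other_template: The rack's other pin with a narrow strap template (50 wide, 177 high, 8 thick) hung on it, fixed. Same origin and axes as free_pin; the plate reaches from 45 mm above the pin to 132 mm below.
- brass_weight: Bystander: pale knobbed pattern weight, 48 diameter, 62 high; origin under its centre.
- sanding_block: Bystander: brown cork sanding block 45 x 90 x 30 mm; origin under its centre.
- awl: Bystander: awl with a wooden handle, 153 long (its y), 30 high; origin under its centre.
- snap_tin: Bystander: open round tin, 60 diameter, 20 high; origin under its centre.
- cement_bottle: Bystander: yellow bottle with a red cap, 56 diameter, 150 high; origin under its centre.
- mallet: Bystander: wooden mallet 291 long (its x), 70 wide, 48 high; origin under its centre.
- glue_pot: Bystander: white round pot, 83 diameter, 82 high; origin under its centre.
There are look-alikes about, which are no part of the job. What is shaped like the block but turquoise or white is not meant.

How it is judged:
On the way:
1. the template stands tail down in the block's groove, let go (angle between template's own x axis and vertical below 0.2 rad and x of tail_end in the frame of groove_floor between -0.055 and 0.055 m and y of tail_end in the frame of groove_floor between -0.01 and 0.01 m and z of tail_end in the frame of groove_floor below 0.008 m and contact force between each of the arm, the fingers and template below 0.05 N), for 0.2 s.
At the end, for the whole second after the job is handed in: The template hangs head up on the free pin between rail and pin head: the pin lies in the closed end of its slot (slot end within 7 mm of the pin's axis across and in height, within 11 mm of the shank's middle along it), its length within 0.25 rad of upright, at rest (x of slot_end in the frame of pin_mid between -0.011 and 0.011 m and y of slot_end in the frame of pin_mid between -0.007 and 0.007 m and z of slot_end in the frame of pin_mid between -0.007 and 0.007 m and angle between template's own x axis and vertical below 0.25 rad and linear speed of template below 0.03 m/s); the robot touches nothing.
It fails at once if another thing on the table was moved by more than 30 mm (distance of any of brass_weight, sanding_block, awl, snap_tin, cement_bottle, mallet, glue_pot from where it was at the start of the episode above 0.03 m).
It also fails if it takes over 67 s, if anything falls off the work surface, if the arm or the gripper's body presses on something with over 40 N, if the wrist force passes 120 N, or if a joint passes its speed limit or range.

## Working session

There is one attempt and no reset: what is moved stays moved. The work goes in short steps, Python scripts to look and compute and a tool call to move; the robot and the scene stay as the last step left them, time stands still between calls to the robot, and variables do not carry over. Pictures are saved under pics/ and viewed, at most 10 in all, crops included, and the job is handed in when it is done.

Besides the shell and the picture viewer there is one more tool, called after "Call:" as a command line: name --argument value ..., lists and objects as JSON in quotes. send_rows: Moves the arm, as the interface text tells. Its arguments: {"type":"object","properties":{"motion":{"type":"string"}},"required":["motion"]}

```bash
mkdir -p pics; python3 - <<'E'
from workcell import bot, vision, workorder, boxes_of
import cv2,numpy as np
for n in("side","top"):
    im=vision.camera(n); cv2.imwrite(f"pics/{n}0.png",im[:,:,::-1])
    m=vision.camera_model(n); print(n,m["fov_y"],m["cx"],m["cy"]);print(np.round(m["world_from_camera"],4).tolist())
    for t in("template","block","rack","free_pin","slot_mouth","slot_end","tail_end","top_edge","groove_floor","pin_mid","other_template"):
        try: print(n,t,[(np.round(d["rect"]).tolist(),round(d["conf"],2)) for d in boxes_of(n,t)][:4])
        except Exception as e: print(t,e)
o=bot.get_obs();print(o)
E
```

```text
side 53.264576498407735 319.42808839592556 238.40506465437218
[[0.887, -0.2725, 0.3729, 0.1628], [-0.4618, -0.5238, 0.7158, -0.8605], [0.0003, -0.8071, -0.5904, 0.858], [0.0, 0.0, 0.0, 1.0]]
side template [([279.0, 300.0, 66.0, 47.0], 0.78)]
side block [([418.0, 273.0, 55.0, 36.0], 0.79), ([235.0, 244.0, 50.0, 35.0], 0.73), ([371.0, 231.0, 46.0, 30.0], 0.7), ([452.0, 374.0, 46.0, 53.0], 0.64)]
side rack [([280.0, 226.0, 17.0, 22.0], 0.69), ([351.0, 262.0, 68.0, 131.0], 0.59)]
side free_pin [([350.0, 251.0, 12.0, 6.0], 0.42)]
side slot_mouth [([278.0, 301.0, 66.0, 47.0], 0.85)]
side slot_end [([273.0, 298.0, 69.0, 52.0], 0.9)]
side tail_end [([277.0, 299.0, 72.0, 51.0], 0.96)]
side top_edge [([276.0, 300.0, 63.0, 46.0], 0.73)]
side groove_floor [([371.0, 229.0, 49.0, 29.0], 0.75), ([418.0, 274.0, 52.0, 33.0], 0.68), ([234.0, 244.0, 50.0, 38.0], 0.57)]
side pin_mid [([350.0, 253.0, 17.0, 11.0], 0.63)]
side other_template [([277.0, 298.0, 70.0, 53.0], 0.61), ([350.0, 260.0, 70.0, 134.0], 0.31)]
top 49.80481090440593 318.9885857345313 245.9096951527639
[[0.0104, -0.9966, 0.0812, 0.5102],
[... 855 characters left out ...]
, 0.46)]
{'clock': 1.2, 'joint_pos': array([ 1.17002054e+00,  2.40603295e-01,  5.03205013e-03,  1.33520097e+00,
       -1.58062397e-05,  1.57079604e+00]), 'joint_vel': array([ 0.00059434,  0.00010337,  0.00012353, -0.00082379,  0.00102124,
       -0.00086217]), 'tau': array([ 3.97133126e-04, -3.72219872e+01,  2.52692860e+01,  1.37837855e-03,
       -6.96714665e-05,  3.80568878e-06]), 'eef_pos': array([0.19507654, 0.46039097, 0.23131707]), 'tool_rot': array([1.99049336e-01, 9.79989470e-01, 1.02413203e-05, 1.01446511e-05]), 'ft_force': array([0.02206806, 0.02132846, 0.8650907 ]), 'ft_torque': array([-0.01877352,  0.00416397,  0.01806621]), 'grasp_force': 0.0, 'grip_width': 0.08519423919290157}
```

View pics/top0.png

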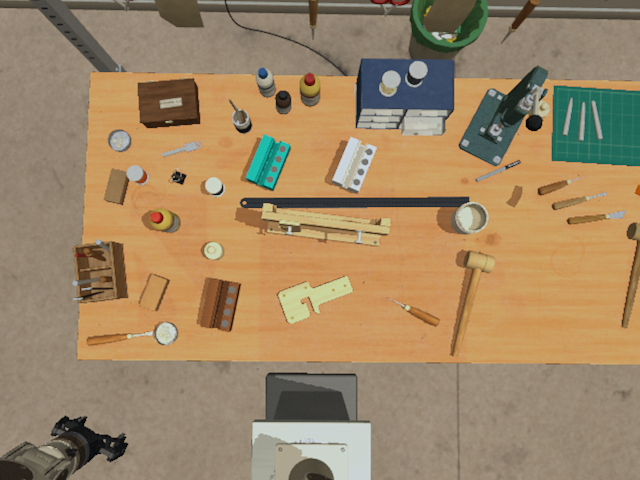

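View pics/side0.png

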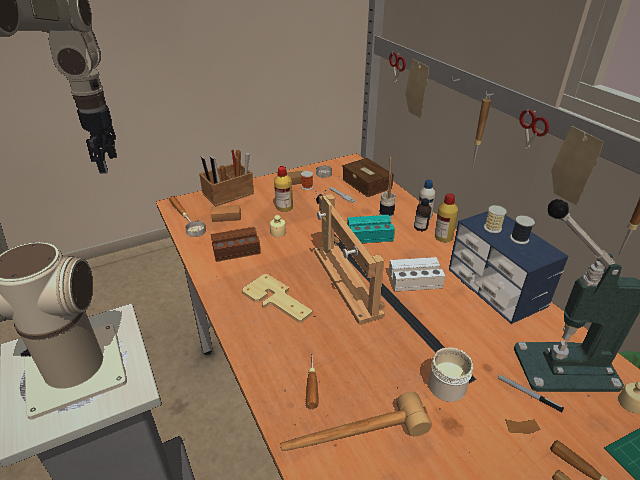

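Candidates for "block": brown (220,304) top / (235,244) side; turquoise (268,163); white (355,163). The brown one is the match. Template: pale plate at (315,299), with the strap hung on the rack as its look-alike. Checking with close crops.

```bash
python3 - <<'E'
import cv2
a=cv2.imread("pics/top0.png")[195:335,195:395];cv2.imwrite("pics/topc.png",cv2.resize(a,None,fx=4,fy=4,interpolation=cv2.INTER_CUBIC))
a=cv2.imread("pics/side0.png")[190:330,205:405];cv2.imwrite("pics/sidec.png",cv2.resize(a,None,fx=4,fy=4,interpolation=cv2.INTER_CUBIC))
E
```

```text
(no output)
```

View pics/topc.png

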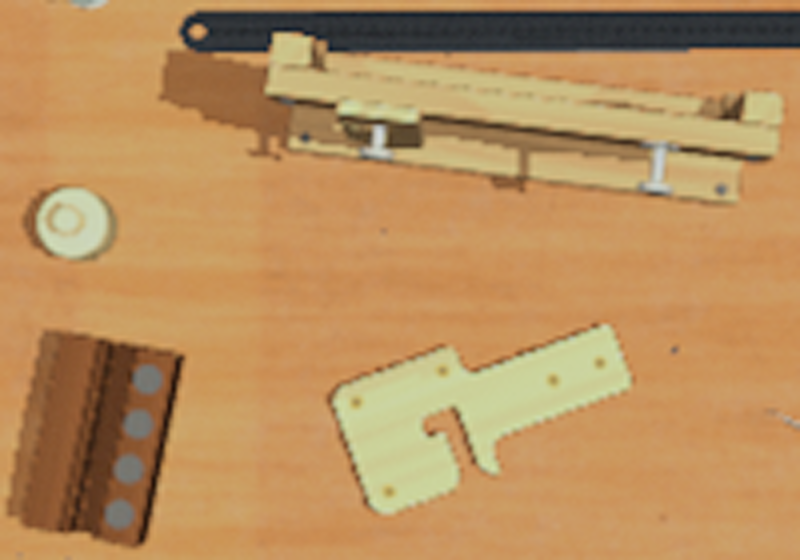

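View pics/sidec.png

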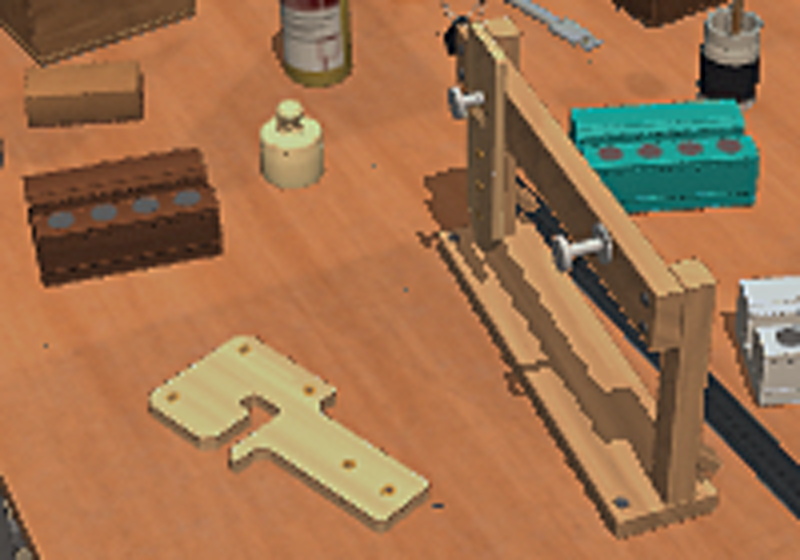

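Crops: the brown block (side crop ~(120,215)) has the groove. The template's head lies left, with its mouth at the bottom, so its z is up. The free pin is the right one (top crop ~(657,165)), and the strap hangs on the left pin. Now fitting poses.

```bash
cat > h.py <<'E'
import numpy as np
from scipy.optimize import least_squares
from workcell import vision
M={n:vision.camera_model(n) for n in("side","top")}
def f(m): return 240/np.tan(np.radians(m["fov_y"]/2))
def proj(n,P):
    m=M[n];T=np.linalg.inv(m["world_from_camera"]);c=np.atleast_2d(P)@T[:3,:3].T+T[:3,3]
    return c[:,:2]/c[:,2:]*f(m)+[m["cx"],m["cy"]]
def ray(n,uv):
    m=M[n];T=np.array(m["world_from_camera"]);d=np.r_[(np.array(uv)-[m["cx"],m["cy"]])/f(m),1]
    return T[:3,3],T[:3,:3]@d
def onz(n,uv,z):
    o,d=ray(n,uv);return o+d*(z-o[2])/d[2]
def crop(n,u,v): # crop px -> image px
    x0,y0=(195,195) if n=="top" else (205,190)
    return np.array([x0+(u+.5)/4-.5,y0+(v+.5)/4-.5])
def rz(a): return np.array([[np.cos(a),-np.sin(a),0],[np.sin(a),np.cos(a),0],[0,0,1]])
E
cat > fit.py <<'E'
from h import *
# template: (cam,u,v,axis,val)
E=[("top",u,v,a,w) for u,v,a,w in [(480,368,1,-23),(600,325,1,-23),(505,435,1,23),(620,391,1,23),(612,335,0,-97.5),(630,372,0,-97.5),(340,408,0,97.5),(370,495,0,97.5),(345,385,1,-46),(440,349,1,-46),(400,511,1,46),(450,490,1,46)]]
E+=[("side",u,v,a,w) for u,v,a,w in [(170,380,0,97.5),(225,343,0,97.5),(262,342,1,-46),(325,385,1,-46),(340,412,1,-23),(415,474,1,-23),(392,513,0,-97.5),(422,492,0,-97.5),(275,451,1,23),(365,512,1,23),(160,408,1,46),(190,428,1,46)]]
def rt(p,full=False):
    r=[]
    for n,u,v,a,w in E:
        q=rz(-p[2])@(onz(n,crop(n,u,v),p[3])-[p[0],p[1],0]);r.append(q[a]*1000-w)
    return r
s=least_squares(rt,[.4,0,1.9,.012],loss="soft_l1");print("template",np.round(s.x,4),np.round(rt(s.x),1))
R=[("top",267,96,(-30,155,189)),("top",777,157,(-30,-155,189)),("top",738,202,(-45,-155,18)),("top",288,150,(-45,155,18)),("top",275,64,(-12,155,189)),("top",780,123,(-12,-155,189)),("top",655,190,(-59,-85,175)),("top",660,146,(-31,-85,175)),
("side",655,292,(-30,-155,189)),("side",655,346,(-30,-155,145)),("side",683,290,(-12,-155,189)),("side",616,527,(-45,-155,18)),("side",716,487,(25,-155,18)),("side",561,252,(-59,-85,175)),("side",604,243,(-31.8,-85,175))]
def rr(p):
    return np.concatenate([(proj(n,rz(p[2])@np.array(q)/1000+[p[0],p[1],p[3]])[0]-crop(n,u,v)) for n,u,v,q in R])
s=least_squares(rr,[.55,0,-.1,0],loss="soft_l1");print("rack",np.round(s.x,4));print(np.round(rr(s.x).reshape(-1,2),1).tolist())
x,y,a,_=s.x
for nm,q in(("pin0",(-30,-85,175)),("mid",(-43,-85,175)),("railend",(-30,-155,189)),("strap",(-30,85,175))): print(nm,np.round(rz(a)@np.array(q)/1000+[x,y,0],4))
E
python3 fit.py
```

```text
template [ 0.4891 -0.0103  1.9353  0.009 ] [-2.  -1.   0.5 -0.3  1.2 -1.5 -3.2 -2.2  0.1 -0.5  0.7 -0.8  0.3  0.8
  1.6  4.1 -6.8  2.7  1.8  0.2  0.6  1.2 -0.6 -0.8]
rack [ 0.6885 -0.0306 -0.1108 -0.001 ]
[[-0.5, -0.5], [0.2, 0.0], [-0.1, 0.7], [-0.4, -0.1], [-1.5, 0.1], [0.3, 1.1], [-0.1, 0.7], [-0.0, 0.3], [1.0, 0.4], [-0.2, 2.0], [1.3, -0.9], [0.8, -2.0], [1.6, 0.6], [-0.3, 0.2], [-0.4, -0.1]]
pin0 [ 0.6493 -0.1117  0.175 ]
mid [ 0.6363 -0.1103  0.175 ]
railend [ 0.6415 -0.1813  0.189 ]
strap [0.6681 0.0572 0.175 ]
```

```bash
cat > plan.py <<'E'
import sys,numpy as np
from workcell import bot
def state():
    o=bot.get_obs();x,y,z,w=o["tool_rot"];R=np.array([[1-2*(y*y+z*z),2*(x*y-z*w),2*(x*z+y*w)],[2*(x*y+z*w),1-2*(x*x+z*z),2*(y*z-x*w)],[2*(x*z-y*w),2*(y*z+x*w),1-2*(x*x+y*y)]])
    return o,R
def plan(wps,p=None,psi=None):
    """wps: (x,y,z,psi tool-y angle); prints numbers per call (cm, rad)"""
    o,R=state()
    if p is None: p=np.array(o["eef_pos"])
    if psi is None: psi=np.arctan2(R[1,1],R[0,1])
    print("now",np.round(p,4),"psi",round(psi,3),"tilt",round(float(np.degrees(np.arccos(min(1,-R[2,2])))),2),"j",np.round(o["joint_pos"],2),"t",round(o["clock"],2),"w",round(o["grip_width"],4),"F",np.round(o["ft_force"],1))
    for x,y,z,s in wps:
        for k in range(8):
            d=np.array([x,y,z])-p;t=-(s-psi)
            if np.linalg.norm(d)<.0006 and abs(t)<.006: break
            f=min(1,.24/max(np.linalg.norm(d),1e-9),.7/max(abs(t),1e-9));d=d*f;t=round(t*f,2)
            ty=np.array([np.cos(psi),np.sin(psi),0]);tz=np.array([0,0,-1]);tx=np.cross(ty,tz)
            v=np.round([d@tx*100,d@ty*100,d@tz*100],1)
            print("  ",*v,t); p=p+(tx*v[0]+ty*v[1]+tz*v[2])/100; psi=psi-t
        print("  -> ",np.round(p,4),round(psi,3))
E
python3 -c "
from plan import *
plan([(.498,-.034,.12,3.506)])"
```

```text
now [0.1951 0.4604 0.2313] psi 1.17 tilt 0.0 j [ 1.17  0.24  0.01  1.34 -0.    1.57] t 1.2 w 0.0852 F [0.  0.  0.9]
   -14.1 -10.1 3.3 -0.7
   -4.3 -16.8 3.4 -0.7
   7.6 -15.7 3.3 -0.7
   5.3 -2.4 1.1 -0.24
  ->  [ 0.4976 -0.0338  0.1203] 3.51
```

Call:
send_rows --motion "-1 -14.1 -10.1 3.3 -0.7;-1 -14.1 -10.1 3.3 -0.7;-1 -14.1 -10.1 3.3 -0.7;-1 -14.1 -10.1 3.3 -0.7;-1 -14.1 -10.1 3.3 -0.7"

```text
clock: 1.7
eef_pos: [0.2863, 0.3087, 0.1975]
tool_rot: [-0.148, 0.989, -0.001, -0.001]
ft_force: [0.2, 0.9, 0.1]
grip_width: 0.0853
grasp_force: 0.0
```

```bash
python3 -c "
from plan import *
plan([(.498,-.034,.12,3.506)])"
```

```text
now [0.2863 0.3087 0.1975] psi 1.867 tilt 0.16 j [ 0.82  0.11 -0.25  1.22 -0.    0.53] t 1.7 w 0.0853 F [0.2 0.9 0.1]
   -4.4 -16.6 3.3 -0.7
   7.4 -15.6 3.3 -0.7
   5.3 -2.4 1.1 -0.24
   0.0 0.0 0.0 0.0
   0.0 0.0 0.0 0.0
   0.0 0.0 0.0 0.0
   0.0 0.0 0.0 0.0
   0.0 0.0 0.0 0.0
  ->  [ 0.4982 -0.0337  0.1205] 3.507
```

Call:
send_rows --motion "-1 -4.3 -16.8 3.4 -0.7;-1 -4.3 -16.8 3.4 -0.7;-1 -4.3 -16.8 3.4 -0.7;-1 -4.3 -16.8 3.4 -0.7;-1 -4.3 -16.8 3.4 -0.7"

```text
clock: 2.2
eef_pos: [0.3765, 0.1614, 0.1637]
tool_rot: [-0.452, 0.892, -0.0, -0.0]
ft_force: [-0.3, -0.0, 0.3]
grip_width: 0.0854
grasp_force: 0.0
```

Call:
send_rows --motion "-1 7.6 -15.7 3.3 -0.7;-1 7.6 -15.7 3.3 -0.7;-1 7.6 -15.7 3.3 -0.7;-1 7.6 -15.7 3.3 -0.7;-1 7.6 -15.7 3.3 -0.7"

```text
clock: 2.7
eef_pos: [0.4586, 0.0065, 0.1306]
tool_rot: [0.716, -0.698, 0.001, 0.0]
ft_force: [-0.3, 0.1, 0.2]
grip_width: 0.0853
grasp_force: 0.0
```

Call:
send_rows --motion "-1 5.3 -2.4 1.1 -0.24;-1 5.3 -2.4 1.1 -0.24;-1 5.3 -2.4 1.1 -0.24;-1 5.3 -2.4 1.1 -0.24;-1 5.3 -2.4 1.1 -0.24"

```text
clock: 3.2
eef_pos: [0.482, -0.0417, 0.1204]
tool_rot: [0.794, -0.608, -0.0, -0.0]
ft_force: [-0.4, 0.3, 0.6]
grip_width: 0.0852
grasp_force: 0.0
```

```bash
python3 - <<'E'
from plan import *
from workcell import vision
import cv2
plan([(.498,-.034,.04,3.506),(.498,-.034,.0,3.506)])
a=vision.camera("top")[195:345,195:395,::-1];b=vision.camera("side")[170:320,200:400,::-1]
cv2.imwrite("pics/c1.png",cv2.resize(np.vstack([a,b]),None,fx=2,fy=2,interpolation=cv2.INTER_CUBIC))
E
```

```text
now [ 0.482  -0.0417  0.1204] psi -2.878 tilt 0.02 j [-0.09  0.29 -0.23  1.05  0.   -1.92] t 3.2 w 0.0852 F [-0.4  0.3  0.6]
   -0.0 -0.2 0.9 -0.7
   0.1 -0.2 0.9 -0.7
   0.2 -0.1 0.9 -0.7
   0.2 0.1 0.9 -0.7
   0.1 0.2 0.9 -0.7
   -0.0 0.2 0.9 -0.7
   -0.1 0.1 0.8 -0.7
   -0.2 -0.0 0.9 -0.7
  ->  [ 0.4966 -0.0346  0.0494] 2.722
   -0.1 -0.1 4.4 -0.7
   -0.0 -0.0 0.5 -0.08
  ->  [ 4.979e-01 -3.410e-02  4.000e-04] 3.502
```

View pics/c1.png

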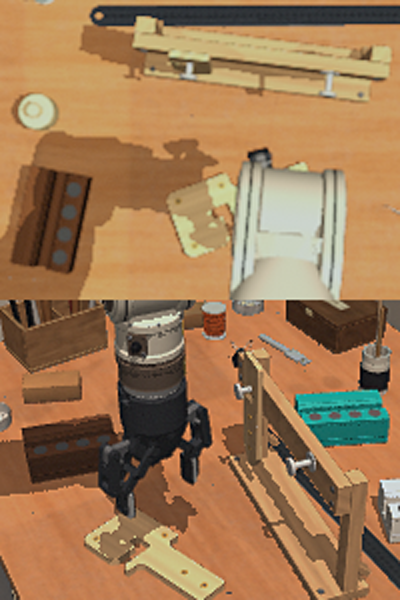

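```bash
sed -i 's/t=-(s-psi)$/t=-((s-psi+np.pi)%(2*np.pi)-np.pi)/' plan.py; python3 -c "
from plan import *
plan([(.498,-.034,.05,3.506),(.498,-.034,.0,3.506)])"
```

```text
now [ 0.4821 -0.0416  0.1206] psi -2.877 tilt 0.01 j [-0.09  0.29 -0.23  1.05  0.   -1.92] t 3.3 w 0.0853 F [0.2 0.7 0.4]
   -0.3 -1.7 7.1 -0.1
  ->  [ 0.4977 -0.0342  0.0496] -2.777
   -0.0 -0.0 5.0 -0.0
  ->  [ 4.977e-01 -3.420e-02 -4.000e-04] -2.777
```

Call:
send_rows --motion "-1 -0.3 -1.7 7.1 -0.1;-1 -0.3 -1.7 7.1 -0.1;-1 -0.3 -1.7 7.1 -0.1;-1 -0.3 -1.7 7.1 -0.1"

```text
clock: 3.7
eef_pos: [0.4977, -0.0345, 0.0496]
tool_rot: [0.823, -0.567, -0.0, 0.0]
ft_force: [-0.4, 0.6, 0.4]
grip_width: 0.0851
grasp_force: 0.0
```

```bash
python3 -c "
from plan import *
plan([(.498,-.034,.001,3.506)])"
```

```text
now [ 0.4977 -0.0345  0.0496] psi -2.777 tilt 0.05 j [-0.07  0.4  -0.29  0.89 -0.   -2.  ] t 3.7 w 0.0851 F [-0.4  0.6  0.4]
   -0.0 -0.0 4.9 -0.0
   -0.0 -0.0 -0.0 -0.0
   -0.0 -0.0 -0.0 -0.0
   -0.0 -0.0 -0.0 -0.0
   -0.0 -0.0 -0.0 -0.0
   -0.0 -0.0 -0.0 -0.0
   -0.0 -0.0 -0.0 -0.0
   -0.0 -0.0 -0.0 -0.0
  ->  [ 0.4977 -0.0345  0.0006] -2.777
```

Call:
send_rows --motion "-1 0 0 2.5 0;-1 0 0 4.9 0;-1 0 0 4.9 0"

```text
clock: 4.0
eef_pos: [0.4965, -0.0349, -0.0003]
tool_rot: [0.823, -0.568, -0.001, 0.001]
ft_force: [-0.7, -0.3, 1.2]
grip_width: 0.0854
grasp_force: 0.0
```

Call:
send_rows --motion "1 0 0 0 0;1 0 0 0 0;1 0 0 0 0;1 0 0 0 0;1 0 0 0 0"

```text
clock: 4.5
eef_pos: [0.4997, -0.0353, 0.0024]
tool_rot: [0.823, -0.568, 0.002, -0.001]
ft_force: [-1.3, -0.1, 6.2]
grip_width: 0.0441
grasp_force: 61.3
```

Call:
send_rows --motion "1 0 0 0 0;1 0 0 0 0;1 0 0 -5 0;1 0 0 -10 0;1 0 0 -10 0"

```text
clock: 5.0
eef_pos: [0.5037, -0.0356, 0.1079]
tool_rot: [0.823, -0.568, 0.006, -0.004]
ft_force: [1.6, -0.1, -1.3]
grip_width: 0.044
grasp_force: 62.1
```

```bash
sed -i 's/abs(t)<.006: break/abs(t)<.008: break/;s/<.0006 and/<.0009 and/' plan.py; python3 - <<'E'
from plan import *
from workcell import vision
import cv2
a=-.1108;X=np.array([np.cos(a),np.sin(a)]);Y=np.array([-np.sin(a),np.cos(a)])
def rk(x,y): return np.array([.6885,-.0306])+X*x/1000+Y*y/1000
print(rk(-90,0))
p=rk(-150,0);q=rk(-90,0)
plan([(p[0],p[1],.25,1.46),(q[0],q[1],.225,1.46)])
a=vision.camera("top")[195:345,195:395,::-1];b=vision.camera("side")[170:320,200:400,::-1]
cv2.imwrite("pics/c2.png",cv2.resize(np.vstack([a,b]),None,fx=2,fy=2,interpolation=cv2.INTER_CUBIC))
E
```

```text
[ 0.59905188 -0.02064839]
now [ 0.5037 -0.0356  0.1079] psi -2.778 tilt 0.86 j [-0.07  0.33 -0.21  1.01 -0.   -2.  ] t 5.0 w 0.044 F [ 1.6 -0.1 -1.3]
   -0.3 -1.4 -4.9 0.7
   -1.1 -0.9 -4.8 0.7
   -1.3 -0.0 -4.5 0.65
  ->  [ 0.5391 -0.0137  0.2499] -4.828
   -6.0 0.0 2.5 -0.0
  ->  [ 0.5987 -0.0207  0.2249] -4.828
```

Call:
send_rows --motion "1 0 0 -5 0;1 0 0 -10 0;1 0 0 -15 0;1 0 0 -15 0.1;1 0 0 -15 0.2"

```text
clock: 5.6
eef_pos: [0.4983, -0.0352, 0.2508]
tool_rot: [0.761, -0.649, 0.001, -0.0]
ft_force: [-0.2, 0.9, -2.1]
grip_width: 0.0444
grasp_force: 62.3
```

Call:
send_rows --motion "1 0 0 0 0.7;1 0 0 0 0.7;1 0 0 0 0.7;1 0 0 0 0.7;1 0 0 0 0.7"

```text
clock: 6.1
eef_pos: [0.4968, -0.0351, 0.2482]
tool_rot: [-0.492, 0.87, 0.001, -0.002]
ft_force: [-0.0, -0.6, -1.0]
grip_width: 0.0441
grasp_force: 62.3
```

Call:
send_rows --motion "1 0 0 0 0.7;1 0 0 0 0.7;1 0 0 0 0.7;1 0 0 0 0.7;1 0 0 0 0.7"

```text
clock: 6.6
eef_pos: [0.4967, -0.035, 0.2482]
tool_rot: [-0.164, 0.986, 0.001, -0.002]
ft_force: [0.1, 0.4, -1.5]
grip_width: 0.0441
grasp_force: 62.3
```

Call:
send_rows --motion "1 0 0 0 0.45;1 0 0 0 0.45;1 0 0 0 0.45;1 0 0 0 0.45"

```text
clock: 7.0
eef_pos: [0.4969, -0.035, 0.2484]
tool_rot: [0.058, 0.998, 0.0, -0.002]
ft_force: [0.6, 0.2, -0.9]
grip_width: 0.044
grasp_force: 62.2
```

```bash
python3 - <<'E'
from plan import *
from workcell import vision
import cv2
plan([(.599,-.0206,.225,1.46)])
a=vision.camera("top")[150:300,230:430,::-1];b=vision.camera("side")[150:300,240:440,::-1]
cv2.imwrite("pics/c3.png",cv2.resize(np.vstack([a,b]),None,fx=2,fy=2,interpolation=cv2.INTER_CUBIC))
E
```

```text
now [ 0.4969 -0.035   0.2484] psi 1.455 tilt 0.24 j [-0.07  0.23  0.04  1.38  0.    0.05] t 7.0 w 0.044 F [ 0.6  0.2 -0.9]
   -10.0 2.6 2.3 -0.0
  ->  [ 0.5992 -0.0207  0.2254] 1.455
```

View pics/c3.png

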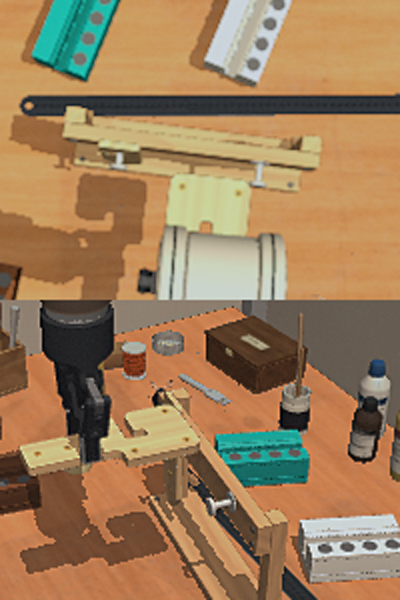

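Call:
send_rows --motion "1 -4 1 0 0;1 -8 2 0 0;1 -10 2.6 2.3 0;1 -10 2.6 2.3 0;1 -10 2.6 2.3 0"

```text
clock: 7.6
eef_pos: [0.5994, -0.0207, 0.2254]
tool_rot: [0.057, 0.998, -0.0, -0.002]
ft_force: [-0.3, 0.6, -1.0]
grip_width: 0.0441
grasp_force: 62.2
```

Call:
send_rows --motion "1 0 0 1.5 0;1 0 0 3 0;1 0 0 4 0;1 0 0 5 0;1 0 0 6 0"

```text
clock: 8.1
eef_pos: [0.5998, -0.0207, 0.17]
tool_rot: [0.057, 0.998, 0.0, 0.001]
ft_force: [-5.1, 0.7, 8.2]
grip_width: 0.0441
grasp_force: 64.6
```

```bash
python3 - <<'E'
from plan import *
from workcell import vision
import cv2
plan([(.599,-.0206,.117,1.46)])
a=vision.camera("side")[130:280,240:440,::-1]
cv2.imwrite("pics/c4.png",cv2.resize(a,None,fx=3,fy=3,interpolation=cv2.INTER_CUBIC))
E
```

```text
now [ 0.5998 -0.0207  0.17  ] psi 1.456 tilt 0.13 j [-0.03  0.47  0.17  1.27  0.    0.08] t 8.1 w 0.0441 F [-5.1  0.7  8.2]
   0.1 0.0 5.3 -0.0
  ->  [ 0.5988 -0.0206  0.117 ] 1.456
```

Call:
send_rows --motion "1 0 0 1 0;1 0 0 2 0;1 0 0 3 0;1 0 0 4 0;1 0 0 4.8 0"

```text
clock: 8.65
eef_pos: [0.6088, -0.021, 0.1267]
tool_rot: [0.058, 0.998, 0.001, 0.011]
ft_force: [6.3, 2.5, 13.2]
grip_width: 0.044
grasp_force: 60.5
```

```bash
python3 - <<'E'
from plan import *
from workcell import vision
import cv2
plan([(.599,-.0206,.117,1.46)])
a=vision.camera("side")[130:280,240:440,::-1]
cv2.imwrite("pics/c5.png",cv2.resize(a,None,fx=4,fy=4,interpolation=cv2.INTER_CUBIC))
E
```

```text
now [ 0.6088 -0.021   0.1267] psi 1.455 tilt 1.28 j [-0.03  0.5   0.1   1.15  0.    0.08] t 8.65 w 0.044 F [ 6.3  2.5 13.2]
   1.0 -0.1 1.0 -0.0
  ->  [ 0.5987 -0.0209  0.1167] 1.455
```

View pics/c5.png

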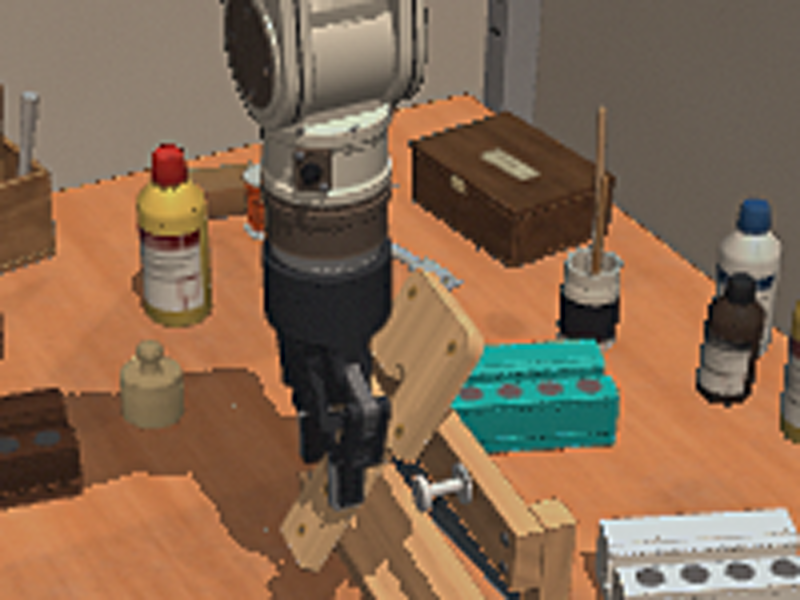

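The plate pivoted in the grip and now stands at about 55°, head up over the rail (side crop: top edge ~(440,290), tail ~(310,560)). Backing off towards the lean spot at the rail's free end.

```bash
cat >> plan.py <<'E'
a_=-.1108;X_=np.array([np.cos(a_),np.sin(a_)]);Y_=np.array([-np.sin(a_),np.cos(a_)])
def rk(x,y,z,psi=1.46): return (*(np.array([.6885,-.0306])+X_*x/1000+Y_*y/1000),z,psi)
def torack(p): d=np.array(p[:2])-[.6885,-.0306]; return np.round([d@X_*1000,d@Y_*1000,p[2]*1000],1)
E
python3 -c "
from plan import *
plan([rk(-150,0,.16),rk(-150,-153,.12),rk(-125,-153,.075)],p=np.array([.5998,-.0207,.1174]),psi=1.455)"
```

```text
now [ 0.5998 -0.0207  0.1174] psi 1.455 tilt 0.85 j [-0.03  0.5   0.1   1.16  0.    0.08] t 8.7 w 0.0442 F [-1.7 -0.3  1.9]
   6.1 -0.0 -4.3 -0.0
  ->  [ 0.5392 -0.0137  0.1604] 1.455
   -0.1 -15.3 4.0 -0.0
  ->  [ 0.5225 -0.1657  0.1204] 1.455
   -2.5 -0.0 4.5 -0.0
  ->  [ 0.5474 -0.1686  0.0754] 1.455
```

Call:
send_rows --motion "1 2 0 -3 0;1 6.1 0 -4.3 0;1 6.1 0 -4.3 0"

```text
clock: 9.0
eef_pos: [0.5352, -0.0136, 0.1646]
tool_rot: [0.057, 0.998, 0.0, -0.001]
ft_force: [0.9, -0.5, -1.9]
grip_width: 0.0437
grasp_force: 61.2
```

Call:
send_rows --motion "1 0 -5 1 0;1 0 -10 2 0;1 0 -15.3 4 0;1 0 -15.3 4 0;1 0 -15.3 4 0"

```text
clock: 9.5
eef_pos: [0.5211, -0.1673, 0.1219]
tool_rot: [0.059, 0.998, 0.0, -0.001]
ft_force: [-0.0, 1.1, -1.4]
grip_width: 0.0436
grasp_force: 61.4
```

```bash
python3 - <<'E'
from plan import *
from workcell import vision
import cv2
plan([rk(-125,-153,.075)])
print(torack(state()[0]["eef_pos"]))
s=vision.camera("side")[:,:,::-1];t=vision.camera("top")[:,:,::-1];cv2.imwrite("pics/s6.png",s);cv2.imwrite("pics/t6.png",t)
cv2.imwrite("pics/c6.png",cv2.resize(np.hstack([s[180:380,270:402],t[150:350,320:452]]),None,fx=3,fy=3,interpolation=cv2.INTER_CUBIC))
E
```

```text
now [ 0.5211 -0.1673  0.1219] psi 1.452 tilt 0.06 j [-0.31  0.4  -0.06  1.11  0.   -0.19] t 9.5 w 0.0436 F [-0.   1.1 -1.4]
   -2.6 0.2 4.7 -0.01
  ->  [ 0.5472 -0.1684  0.0749] 1.462
[-151.2 -154.4  121.9]
```

View pics/c6.png

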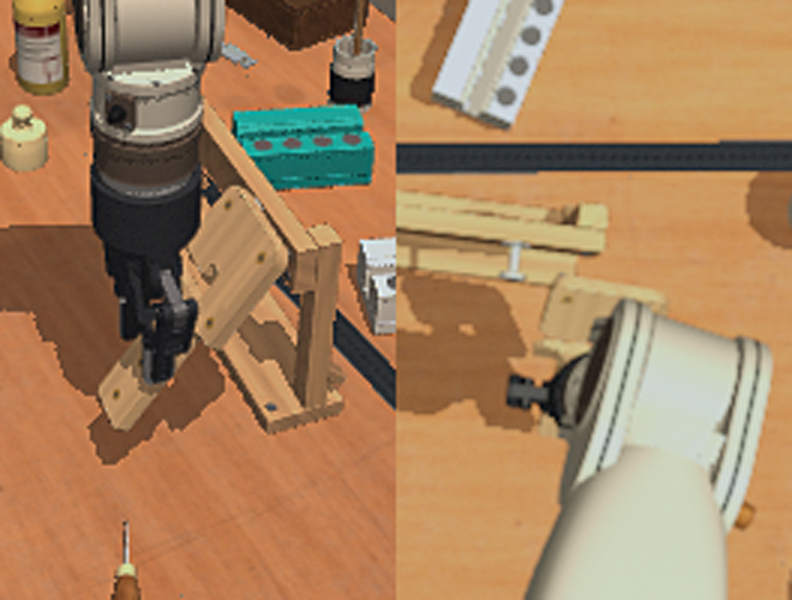

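```bash
python3 - <<'E'
from h import *
p=np.array([.5211,-.1673,.1219]);yaw=1.455-np.pi/2
S=[("side",127,430,(-97.5,-23,6)),("side",101,388,(-97.5,23,12)),("side",222,347,(7.5,-46,6)),("side",262,212,(97.5,0,9)),("side",292,262,(94,-46,6)),("top",555,277,(95,46,6)),("top",665,297,(95,-46,6)),("top",537,350,(7.5,46,12)),("top",610,286,(97.5,0,6))]
def px(n,u,v): return np.array([270+u/3,180+v/3]) if n=="side" else np.array([320+(u-396)/3,150+v/3])
def W(q,v):
    th,xg,h,dy=v;c,s=np.cos(th),np.sin(th)
    x=q[0]/1000-xg;z=q[2]/1000-.006
    return p+[0,0,h]+rz(yaw)@np.array([x*c-z*s,q[1]/1000+dy,x*s+z*c])
r=lambda v:np.concatenate([proj(n,W(q,v))[0]-px(n,a,b) for n,a,b,q in S])
s=least_squares(r,[.9,-.025,.005,0],loss="soft_l1");print(np.degrees(s.x[0]),s.x,np.round(r(s.x),1))
for q in((-97.5,0,0),(97.5,0,0)): print(W(q,s.x))
E
```

```text
53.79762270056166 [ 0.93894565 -0.05800715 -0.01563552 -0.00291733] [ 0.3  0.8  0.   0.4 -0.6  0.2  0.5 -0.  -0.2 -2.3 -1.1  0.5  1.6 -1.2
 -1.1  1.5  0.4 -0.7]
[ 0.50240232 -0.16806215  0.07085245]
[ 0.61680564 -0.18136917  0.22820493]
```

Call:
send_rows --motion "1 0 0.4 3 0;1 0 0.4 5.5 0;1 -1.5 0.4 6 0;1 -2.2 0.4 6.5 0;1 -2.2 0.4 6.5 0"

```text
clock: 10.1
eef_pos: [0.546, -0.1631, 0.0576]
tool_rot: [0.056, 0.998, -0.0, 0.001]
ft_force: [-0.1, -0.2, -1.3]
grip_width: 0.0435
grasp_force: 61.5
```

Call:
send_rows --motion "1 0 0 0.4 0;1 0 0 0.8 0;1 0 0 0.8 0"

```text
clock: 10.4
eef_pos: [0.5442, -0.1642, 0.0493]
tool_rot: [0.058, 0.998, 0.0, 0.0]
ft_force: [-0.6, -0.1, -1.0]
grip_width: 0.0432
grasp_force: 61.4
```

Call:
send_rows --motion "1 -0.3 0 0 0;1 -0.5 0 0 0;1 -0.5 0 0 0"

```text
clock: 10.7
eef_pos: [0.5491, -0.1651, 0.0495]
tool_rot: [0.058, 0.998, -0.0, -0.0]
ft_force: [-2.5, 0.3, 1.6]
grip_width: 0.0434
grasp_force: 61.9
```

Call:
send_rows --motion "1 -0.1 0 0.3 0;1 -0.2 0 0.6 0;1 -0.2 0 0.6 0"

```text
clock: 11.0
eef_pos: [0.5495, -0.1651, 0.0486]
tool_rot: [0.058, 0.998, -0.0, -0.001]
ft_force: [-17.5, 3.6, 33.9]
grip_width: 0.0438
grasp_force: 66.2
```

```bash
python3 - <<'E'
from plan import *
from workcell import vision
import cv2
plan([])
print(torack(state()[0]["eef_pos"]))
s=vision.camera("side")[:,:,::-1];t=vision.camera("top")[:,:,::-1];cv2.imwrite("pics/s7.png",s);cv2.imwrite("pics/t7.png",t)
E
```

```text
now [ 0.5495 -0.1651  0.0486] psi 1.455 tilt 0.08 j [-0.29  0.52 -0.08  0.97 -0.   -0.18] t 11.0 w 0.0438 F [-17.5   3.6  33.9]
[-123.3 -149.1   48.6]
```

Call:
send_rows --motion "1 0.15 0 -0.45 0;1 0.15 0 -0.45 0"

```text
clock: 11.3
eef_pos: [0.5502, -0.1652, 0.0494]
tool_rot: [0.058, 0.998, -0.0, 0.001]
ft_force: [-5.7, -0.3, 12.3]
grip_width: 0.0436
grasp_force: 63.3
```

Call:
send_rows --motion "-1 0 0 0 0;-1 0 0 0 0;-1 0 0 0 0;-1 0 0 0 0;-1 0 0 0 0"

```text
clock: 11.8
eef_pos: [0.5498, -0.1649, 0.0474]
tool_rot: [0.058, 0.998, 0.0, -0.0]
ft_force: [0.2, -0.9, -0.1]
grip_width: 0.0857
grasp_force: 0.0
```

```bash
python3 - <<'E'
from plan import *
from workcell import vision
import cv2
plan([])
s=vision.camera("side")[:,:,::-1];t=vision.camera("top")[:,:,::-1];cv2.imwrite("pics/s8.png",s);cv2.imwrite("pics/t8.png",t)
cv2.imwrite("pics/c8.png",cv2.resize(np.hstack([s[180:380,270:402],t[150:350,320:452]]),None,fx=3,fy=3,interpolation=cv2.INTER_CUBIC))
E
```

```text
now [ 0.5498 -0.1649  0.0474] psi 1.455 tilt 0.03 j [-0.29  0.53 -0.08  0.97  0.   -0.18] t 11.8 w 0.0857 F [ 0.2 -0.9 -0.1]
```

View pics/c8.png

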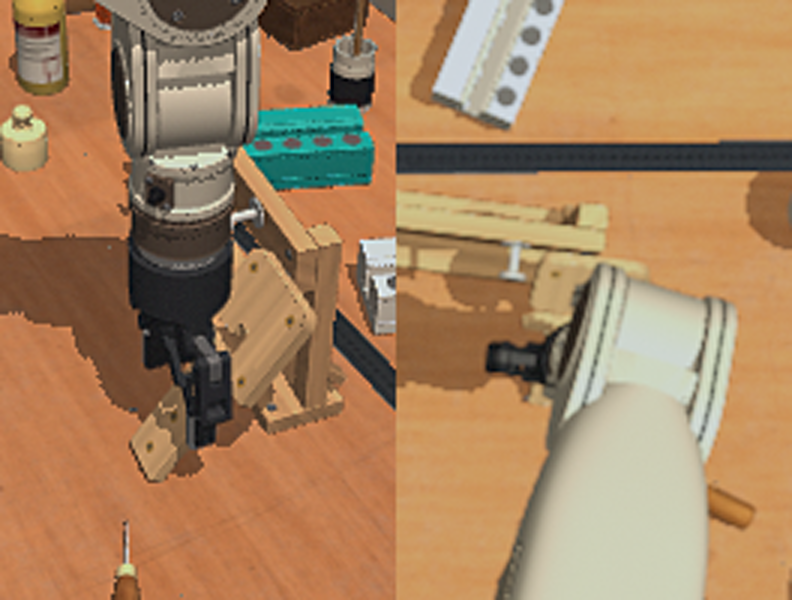

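```bash
cat > lean.py <<'E'
from h import *
from plan import torack
yaw=-.113
def W(q,v):
    th,x0,y0=v[:3];c,s=np.cos(th),np.sin(th);x=q[0]/1000+.0975;z=q[2]/1000
    return np.array([x0,y0,0])+rz(yaw)@np.array([x*c-z*s,q[1]/1000,x*s+z*c])
def px(n,u,v): return np.array([270+u/3,180+v/3]) if n=="side" else np.array([320+(u-396)/3,150+v/3])
S=[("side",153,482,(-97.5,-23,6)),("side",131,445,(-97.5,23,12)),("side",243,411,(7.5,-46,6)),("side",317,330,(92,-46,6)),("side",283,275,(97.5,0,9)),("top",528,325,(7.5,46,12)),("top",648,270,(95,-46,6)),("top",528,395,(-90,23,12))]
r=lambda v:np.concatenate([proj(n,W(q,v))[0]-px(n,a,b) for n,a,b,q in S])
s=least_squares(r,[.94,.53,-.16],loss="soft_l1");print(np.degrees(s.x[0]),s.x,np.round(r(s.x),1))
for q in((-97.5,0,0),(97.5,0,0),(97.5,0,12)): print(W(q,s.x),torack(W(q,s.x)))
E
python3 lean.py
```

```text
53.22512580651874 [ 0.92895369  0.52651451 -0.16647632] [ 0.8  0.7 -0.7 -1.1  0.9 -1.6 -1.4 -2.6  1.4  0.7 -1.7  1.2  0.8 -0.4
  1.4  1.7]
[ 0.52651451 -0.16647632  0.        ] [-146. -153.    0.]
[ 0.64251108 -0.17964001  0.15619383] [ -29.2 -153.2  156.2]
[ 0.63296046 -0.17855617  0.1633779 ] [ -38.8 -153.2  163.4]
```

```bash
python3 - <<'E'
from h import *
from plan import *
t=crop("side",693,264)
for z in(.189,.195,.2,.205,.21,.22): print(z,torack(onz("side",t,z)))
plan([rk(-123,-149,.24,1.455),rk(-47,-173,.24,-.11),rk(-47,-173,.12,-.11)])
E
```

```text
0.189 [  -1.1 -139.2  189. ]
0.195 [  -5.  -145.8  195. ]
0.2 [  -8.2 -151.4  200. ]
0.205 [ -11.4 -156.9  205. ]
0.21 [ -14.6 -162.5  210. ]
0.22 [ -21.1 -173.6  220. ]
now [ 0.5499 -0.1649  0.0476] psi 1.455 tilt 0.02 j [-0.29  0.52 -0.08  0.97  0.   -0.18] t 11.9 w 0.0852 F [-0.5  0.5  0.1]
   0.0 -0.0 -19.2 0.0
  ->  [ 0.5499 -0.1649  0.2396] 1.455
   -3.4 -1.1 -0.0 0.7
   -3.3 1.4 -0.0 0.7
   -0.4 0.7 -0.0 0.17
  ->  [ 0.6224 -0.1978  0.2396] -0.115
   0.1 0.0 12.0 -0.0
  ->  [ 0.6225 -0.1968  0.1196] -0.115
```

Call:
send_rows --motion "-1 0 0 -5 0;-1 0 0 -10 0;-1 0 0 -15 0;-1 0 0 -19.2 0;-1 0 0 -19.2 0"

```text
clock: 12.4
eef_pos: [0.5534, -0.166, 0.2476]
tool_rot: [0.058, 0.998, -0.002, 0.007]
ft_force: [0.5, -0.2, 1.1]
grip_width: 0.0857
grasp_force: 0.0
```

Call:
send_rows --motion "-1 -3.4 -1.1 0 0.7;-1 -3.4 -1.1 0 0.7;-1 -3.4 -1.1 0 0.7;-1 -3.4 -1.1 0 0.7;-1 -3.4 -1.1 0 0.7"

```text
clock: 12.9
eef_pos: [0.5821, -0.1798, 0.2386]
tool_rot: [0.399, 0.917, -0.0, -0.001]
ft_force: [0.5, 0.4, -0.1]
grip_width: 0.0856
grasp_force: 0.0
```

Call:
send_rows --motion "-1 -3.3 1.4 0 0.7;-1 -3.3 1.4 0 0.7;-1 -3.3 1.4 0 0.7;-1 -3.3 1.4 0 0.7;-1 -3.3 1.4 0 0.7"

```text
clock: 13.4
eef_pos: [0.615, -0.1942, 0.2384]
tool_rot: [0.689, 0.725, -0.0, -0.001]
ft_force: [-0.3, -0.1, 0.6]
grip_width: 0.0854
grasp_force: 0.0
```

Call:
send_rows --motion "-1 -0.4 0.7 0 0.17;-1 -0.4 0.7 0 0.17;-1 -0.4 0.7 0 0.17"

```text
clock: 13.7
eef_pos: [0.6221, -0.1978, 0.2389]
tool_rot: [0.746, 0.666, -0.0, -0.001]
ft_force: [0.6, 0.2, 0.1]
grip_width: 0.0854
grasp_force: 0.0
```

```bash
python3 - <<'E'
from plan import *
from workcell import vision
import cv2
s=vision.camera("side")[:,:,::-1];t=vision.camera("top")[:,:,::-1];cv2.imwrite("pics/s9.png",s);cv2.imwrite("pics/t9.png",t)
a=cv2.imread("pics/s8.png");
# did the plate move? compare tail region of side view (unoccluded tail end)
x,y=270+145//3,180+462//3;print(np.abs(s[y-8:y+8,x-8:x+2].astype(int)-a[y-8:y+8,x-8:x+2]).mean())
print(torack(state()[0]["eef_pos"]))
plan([rk(-47,-173,.128,-.11)])
E
```

```text
1.5083333333333333
[ -47.6 -173.4  239.3]
now [ 0.622  -0.1977  0.2393] psi -0.113 tilt 0.05 j [-0.31  0.56  0.5   1.51  0.    1.38] t 13.8 w 0.0852 F [-0.  -0.   0.1]
   0.0 0.1 11.1 -0.0
  ->  [ 0.623  -0.1978  0.1283] -0.113
```

Call:
send_rows --motion "-1 0 0.1 4 0;-1 0 0.1 7 0;-1 0 0.1 9 0;-1 0 0.1 11.1 0;-1 0 0.1 11.1 0"

```text
clock: 14.3
eef_pos: [0.6207, -0.1971, 0.125]
tool_rot: [0.746, 0.666, -0.002, -0.003]
ft_force: [-0.2, 0.5, -1.2]
grip_width: 0.0855
grasp_force: 0.0
```

Call:
send_rows --motion "-0.4 0 0 0 0;0 0 0 0 0;0.06 0 0 0 0;0.06 0 0 0 0"

```text
clock: 14.7
eef_pos: [0.6241, -0.1982, 0.1302]
tool_rot: [0.746, 0.665, 0.001, 0.001]
ft_force: [-0.1, 0.0, -0.3]
grip_width: 0.0402
grasp_force: 0.0
```

Call:
send_rows --motion "0.18 0 0 0 0;0.3 0 0 0 0;0.3 0 0 0 0"

```text
clock: 15.0
eef_pos: [0.6229, -0.198, 0.1303]
tool_rot: [0.747, 0.665, -0.0, -0.0]
ft_force: [-3.3, 0.8, 7.3]
grip_width: 0.0309
grasp_force: 36.1
```

Call:
send_rows --motion "0.42 0 -0.3 -0.7 0;0.5 0 -0.6 -1.5 0;0.5 0 -0.8 -2.0 0"

```text
clock: 15.3
eef_pos: [0.6139, -0.1974, 0.1507]
tool_rot: [0.747, 0.665, -0.001, -0.0]
ft_force: [-2.6, -0.6, 5.2]
grip_width: 0.0221
grasp_force: 36.3
```

```bash
python3 - <<'E'
from plan import *
from workcell import vision
import cv2
s=vision.camera("side")[:,:,::-1];cv2.imwrite("pics/s10.png",s);t=vision.camera("top")[:,:,::-1];cv2.imwrite("pics/t10.png",t)
print(torack(state()[0]["eef_pos"]));plan([])
# pale-plate mask vs before in side view
h=cv2.cvtColor(s,cv2.COLOR_BGR2HSV);d=(np.abs(s.astype(int)-cv2.imread("pics/s9.png")).sum(2)>60)
ys,xs=np.where(d);print("changed",xs.min(),xs.max(),ys.min(),ys.max())
print(h[180+455//3,270+145//3])
E
```

```text
[ -54.6 -174.1  151.4]
now [ 0.615  -0.1976  0.1514] psi -0.115 tilt 0.11 j [-0.31  0.57  0.29  1.29 -0.    1.38] t 15.4 w 0.0223 F [-2.2 -1.4  8.1]
changed 0 437 0 371
[ 12 148 193]
```

Call:
send_rows --motion "0.6 0 -0.4 -1.2 0;0.7 0 -0.8 -2.4 0;0.8 0 -1.2 -3.6 0;1 0 -1.5 -4.5 0;1 0 -1.5 -4.5 0"

```text
clock: 15.9
eef_pos: [0.6013, -0.1956, 0.1957]
tool_rot: [0.747, 0.665, 0.001, 0.001]
ft_force: [1.0, 0.2, -1.0]
grip_width: 0.0114
grasp_force: 60.8
```

Call:
send_rows --motion "1 0 -1 -3 0;1 0 -2 -6 0;1 0 -2 -6 0;1 0 -2 -6 0;1 0 -2 -6 0"

```text
clock: 16.4
eef_pos: [0.5803, -0.1928, 0.252]
tool_rot: [0.747, 0.665, -0.001, -0.001]
ft_force: [0.6, -0.3, -1.0]
grip_width: 0.0109
grasp_force: 60.8
```

```bash
python3 - <<'E'
from plan import *
from workcell import vision
import cv2
s=vision.camera("side")[:,:,::-1];cv2.imwrite("pics/s11.png",s);t=vision.camera("top")[:,:,::-1];cv2.imwrite("pics/t11.png",t)
print(torack(state()[0]["eef_pos"]));plan([])
cv2.imwrite("pics/c11.png",cv2.resize(np.hstack([s[150:350,270:402],t[150:350,320:452]]),None,fx=3,fy=3,interpolation=cv2.INTER_CUBIC))
E
```

```text
[ -89.7 -173.2  251.8]
now [ 0.5802 -0.1928  0.2518] psi -0.115 tilt 0.19 j [-0.32  0.47  0.38  1.49  0.    1.36] t 16.5 w 0.0106 F [ 0.1 -0.4 -1.3]
```

```bash
cat > seg.py <<'E'
import cv2,numpy as np
from workcell import boxes_of,vision
def seg(n,bg,uv,tol=28):
    im=cv2.imread(n);b=cv2.imread(bg)
    d=(np.abs(im.astype(int)-b).sum(2)>45).astype(np.uint8)
    h=cv2.cvtColor(im,cv2.COLOR_BGR2HSV).astype(int)
    m=d*((h[...,0]>9)&(h[...,0]<34)&(h[...,1]>50)&(h[...,2]>70)).astype(np.uint8)
    return im,m,h
if __name__=="__main__":
    for c in("s11","t11"):
        im,m,h=seg(f"pics/{c}.png","pics/"+("side0" if c[0]=="s" else "top0")+".png",None)
        k,l,st,ce=cv2.connectedComponentsWithStats(m)
        for i in np.argsort(-st[1:,4])[:4]+1:
            cn=max(cv2.findContours((l==i).astype(np.uint8),0,2)[0],key=cv2.contourArea)
            print(c,st[i].tolist(),np.round(ce[i]),"hsv",h[l==i].mean(0).round(),cv2.approxPolyDP(cn,2,True)[:,0].tolist()[:24])
    for n in("side","top"): print(n,[(np.round(d["rect"]).tolist(),round(d["conf"],2)) for d in boxes_of(n,"template")])
E
python3 seg.py
```

```text
s11 [171, 233, 186, 88, 5474] [276. 266.] hsv [ 12. 141. 122.] [[171, 234], [192, 279], [266, 272], [279, 268], [298, 269], [302, 276], [307, 278], [310, 287], [308, 291], [302, 291], [305, 298], [315, 301], [322, 299], [328, 304], [336, 320], [340, 319], [334, 302], [337, 299], [342, 307], [344, 303], [345, 307], [347, 306], [346, 285], [337, 282]]
s11 [0, 0, 77, 37, 1910] [29. 15.] hsv [ 15.  54. 132.] [[0, 36], [9, 36], [17, 30], [46, 29], [49, 32], [46, 29], [51, 25], [51, 30], [57, 23], [53, 27], [50, 24], [52, 19], [76, 0], [0, 0]]
s11 [242, 274, 71, 49, 1510] [276. 297.] hsv [ 12. 150. 195.] [[242, 288], [242, 293], [253, 301], [262, 300], [262, 307], [270, 303], [298, 322], [312, 314], [310, 309], [286, 293], [286, 285], [269, 274], [263, 274]]
s11 [72, 85, 35, 74, 1112] [ 88. 112.] hsv [ 16.  62. 110.] [[104, 85], [105, 88], [100, 92], [86, 96], [84, 93], [94, 91], [92, 89], [84, 92], [74, 86], [72, 94], [80, 126], [89, 133], [85, 139], [89, 158], [106, 89]]
t11 [157, 202, 274, 212, 9963] [274. 291.] hsv [ 15. 139. 144.] [[430, 202], [424, 205], [419, 214], [413, 216], [409,
[... 633 characters left out ...]
6], [312, 288], [304, 281], [280, 290], [276, 295], [285, 320], [293, 323], [309, 315], [306, 303], [300, 302], [304, 297], [308, 297], [312, 310], [319, 313], [320, 303], [351, 292], [353, 289]]
t11 [330, 422, 25, 42, 233] [343. 443.] hsv [ 22.  53. 103.] [[354, 422], [348, 423], [338, 453], [334, 456], [331, 454], [330, 460], [331, 455], [341, 462], [336, 463], [341, 462], [343, 455], [339, 454], [344, 452], [342, 451], [347, 443], [346, 437], [349, 437], [353, 427], [350, 428], [349, 424], [352, 425]]
side [([344.0, 268.0, 20.0, 78.0], 0.78), ([196.0, 228.0, 18.0, 19.0], 0.58), ([284.0, 189.0, 21.0, 50.0], 0.44)]
top [([377.0, 256.0, 28.0, 14.0], 0.77), ([219.0, 305.0, 42.0, 54.0], 0.64)]
```

```bash
python3 - <<'E'
import cv2,numpy as np
s=cv2.imread("pics/s11.png");t=cv2.imread("pics/t11.png");s0=cv2.imread("pics/side0.png");t0=cv2.imread("pics/top0.png")
def c(i,x,y,w,h): return cv2.resize(i[y:y+h,x:x+w],(400,300),interpolation=cv2.INTER_CUBIC)
cv2.imwrite("pics/last.png",np.vstack([np.hstack([c(s,290,220,120,90),c(t,320,200,120,90)]),np.hstack([c(s0,195,215,80,60),c(t0,180,272,80,60)])]))
E
```

```text
(no output)
```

View pics/last.png

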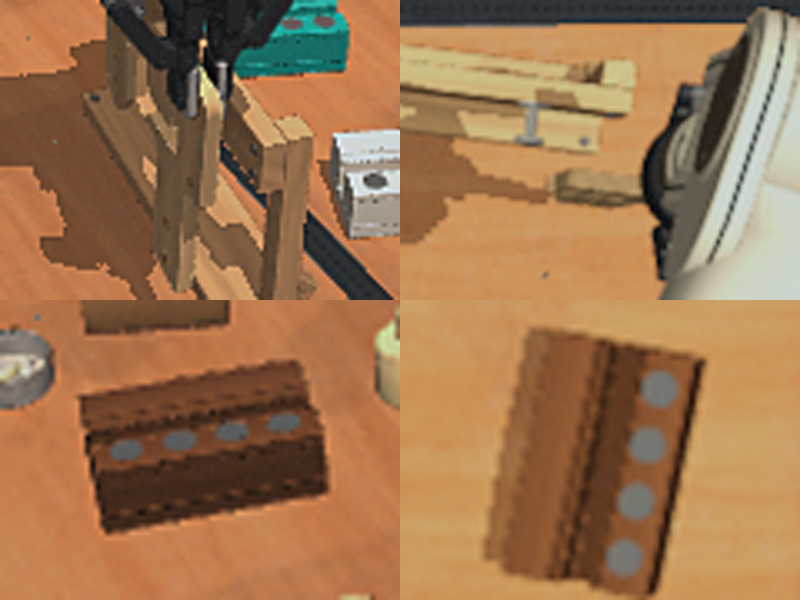

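```bash
cat > blk.py <<'E'
from h import *
from plan import *
T=lambda u,v:("top",180+(u-400)/5-.4,272+(v-300)/5-.4); S=lambda u,v:("side",195+u/5-.4,215+(v-300)/5-.4)
P=[(T(550,331),(65,39,45)),(T(692,356),(65,-39,45)),(T(508,568),(-65,39,45)),(T(648,596),(-65,-39,45)),(S(80,397),(-65,39,45)),(S(303,362),(65,39,45)),(S(107,532),(-65,-39,0)),(S(328,492),(65,-39,0))]
r=lambda v:np.concatenate([proj(p[0],rz(v[2])@np.array(q)/1000+[v[0],v[1],0])[0]-p[1:] for p,q in P])
s=least_squares(r,[.36,.27,-.1],loss="soft_l1");print("block",s.x,np.round(r(s.x).reshape(-1,2),1).tolist())
for y in(-26,): # where spots lie in block frame
  for p in[T(658,390),T(624,557),S(125,450),S(285,422)]: print((rz(-s.x[2])@(onz(p[0],p[1:],.045)-[s.x[0],s.x[1],0])*1000).round(1))
# plate corners in plane through TCP
o,_=state();t=np.array(o["eef_pos"]);n=np.r_[X_,0]
for nm,u,v in(("tail -23",188,292),("tail +23",155,281),("head low -46",212,203),("head top -46",220,95)):
    a,d=ray("side",(290+u/3.333-.35,220+v/3.333-.35));q=a+d*((t-a)@n-.003)/(d@n);print(nm,torack(q))
print("tcp",torack(t))
E
python3 blk.py
```

```text
block [ 0.46426698  0.24497127 -0.1691213 ] [[0.3, -0.3], [0.9, 0.0], [-1.0, 1.1], [0.2, 0.8], [0.2, -0.8], [-0.6, -1.6], [0.5, 0.2], [1.1, -0.4]]
[ 43.8 -22.4  45. ]
[-45.3 -21.7  45. ]
[-48.6 -24.6  45. ]
[ 42.8 -25.8  45. ]
tail -23 [ -92.6 -176.7   94.2]
tail +23 [ -92.6 -121.1   54.4]
head low -46 [ -92.6 -205.5  197.6]
head top -46 [ -92.6 -208.1  284.5]
tcp [ -89.6 -173.2  252.2]
```

```bash
python3 -c "
from plan import *
plan([(.47,-.17,.255,-.115),(.4835,.2417,.245,1.402)])"
```

```text
now [ 0.5803 -0.1929  0.2522] psi -0.115 tilt 0.15 j [-0.32  0.47  0.38  1.49 -0.    1.36] t 16.6 w 0.0108 F [-0.9 -0.9 -1.3]
   1.0 -11.2 -0.3 0.0
  ->  [ 0.4702 -0.1701  0.2552] -0.115
   18.9 -1.6 0.5 -0.7
   15.5 11.1 0.4 -0.7
   0.8 3.1 0.1 -0.12
  ->  [0.4839 0.242  0.2452] 1.405
```

Call:
send_rows --motion "1 0.4 -4 -0.1 0;1 0.8 -8 -0.2 0;1 1 -11.2 -0.3 0;1 1 -11.2 -0.3 0"

```text
clock: 17.0
eef_pos: [0.4663, -0.1692, 0.2565]
tool_rot: [0.747, 0.665, -0.001, -0.002]
ft_force: [0.9, 0.2, -1.6]
grip_width: 0.0106
grasp_force: 60.7
```

Call:
send_rows --motion "1 3.8 -0.3 0.1 -0.14;1 7.6 -0.6 0.2 -0.28;1 11.3 -1 0.3 -0.42;1 15.1 -1.3 0.4 -0.56;1 18.9 -1.6 0.5 -0.7"

```text
clock: 17.5
eef_pos: [0.4771, 0.0208, 0.2516]
tool_rot: [0.471, 0.882, 0.0, 0.0]
ft_force: [0.4, 0.2, -0.9]
grip_width: 0.0109
grasp_force: 60.8
```

Call:
send_rows --motion "1 3.1 2.2 0.1 -0.14;1 6.2 4.4 0.2 -0.28;1 9.3 6.7 0.2 -0.42;1 12.4 8.9 0.3 -0.56;1 15.5 11.1 0.4 -0.7"

```text
clock: 18.0
eef_pos: [0.4839, 0.212, 0.2475]
tool_rot: [0.139, 0.99, 0.0, 0.0]
ft_force: [0.8, -0.7, -1.1]
grip_width: 0.0106
grasp_force: 60.8
```

Call:
send_rows --motion "1 0.8 3.1 0.1 -0.12;1 0.8 3.1 0.1 -0.12;1 0.8 3.1 0.1 -0.12;1 0.8 3.1 0.1 -0.12"

```text
clock: 18.4
eef_pos: [0.4845, 0.2413, 0.2465]
tool_rot: [0.083, 0.997, -0.0, -0.0]
ft_force: [0.7, -0.9, -0.9]
grip_width: 0.0107
grasp_force: 60.8
```

```bash
python3 - <<'E'
from plan import *
from workcell import vision
import cv2
from h import proj,rz
s=vision.camera("side")[:,:,::-1];t=vision.camera("top")[:,:,::-1];cv2.imwrite("pics/s12.png",s);cv2.imwrite("pics/t12.png",t)
plan([(.4835,.2417,.245,1.402)])
# expected tail corners in side view, given plate under the TCP
p=np.array(state()[0]["eef_pos"]);psi=1.402;yt=np.array([np.cos(psi+np.pi/2),np.sin(psi+np.pi/2),0]);n=np.array([np.cos(psi),np.sin(psi),0])
for k in(-3.5,42.5): print("tail",proj("side",p+yt*k/1000-[0,0,.16]-n*.006).round(1))
from workcell import boxes_of
print(boxes_of("side","template")[:3],boxes_of("side","tail_end")[:2])
E
```

```text
now [0.4846 0.2408 0.2469] psi 1.403 tilt 0.01 j [ 0.46  0.32  0.15  1.4  -0.    0.63] t 18.5 w 0.0104 F [-0.3 -0.8 -1.4]
   0.1 0.1 0.2 0.0
  ->  [0.4838 0.242  0.2449] 1.403
tail [[242.6 224.5]]
tail [[226.4 227.3]]
[{'rect': [226.7, 200.9, 33.4, 63.7], 'conf': 0.83}, {'rect': [234.5, 246.7, 50.3, 34.2], 'conf': 0.21}] [{'rect': [276.5, 227.7, 18.8, 17.8], 'conf': 0.61}, {'rect': [225.2, 197.9, 38.2, 63.1], 'conf': 0.57}]
```

```bash
python3 - <<'E'
import cv2,numpy as np
s=cv2.imread("pics/s12.png");h=cv2.cvtColor(s,cv2.COLOR_BGR2HSV)
for y in range(180,244,4): print(y," ".join(f"{a}/{b}/{c}" for a,b,c in h[y,204:254:4]))
E
```

```text
180 13/143/82 15/117/72 15/114/157 15/116/150 16/116/152 15/117/152 15/116/154 15/114/101 15/116/112 15/114/105 12/152/87 14/142/111 13/148/102
184 13/157/81 13/145/81 15/117/159 15/116/149 15/114/154 15/117/153 15/115/157 15/115/158 15/115/118 16/117/109 13/142/158 13/143/100 13/148/105
188 12/140/84 13/138/87 15/115/158 15/117/150 15/118/155 13/121/146 13/143/98 14/119/157 15/117/166 15/117/155 14/125/149 14/140/113 13/138/107
192 13/142/77 13/150/78 12/145/86 13/164/84 13/152/99 13/150/97 14/135/104 15/117/157 16/115/166 16/129/142 14/120/136 13/144/113 16/120/89
196 11/151/198 13/146/82 18/108/220 25/50/206 16/114/177 13/119/90 15/119/154 15/114/156 16/115/166 15/115/149 14/123/133 12/155/193 12/152/198
200 11/151/115 11/151/110 19/105/160 13/150/100 15/119/158 14/116/152 15/116/158 15/119/156 15/126/150 12/145/121 11/150/119 11/148/105 12/147/189
204 11/150/114 12/136/116 12/141/112 15/132/124 16/117/166 15/117/150 15/116/160 15/118/156 15/123/157 12/144/115 12/156/203 12/147/189 12/146/192
208 12/156/116 11/151/115 14/139/99 14/149/176 15/114/174 15/116/150 15/115/160 15/118/15
[... 491 characters left out ...]
224 17/22/104 12/147/181 12/150/180 11/150/175 12/146/162 15/117/148 15/117/163 15/114/161 15/118/158 11/151/115 11/150/109 11/149/194 12/149/185
228 18/31/81 12/149/175 11/149/180 11/141/92 10/150/109 15/117/150 15/116/165 16/114/163 15/114/163 12/157/117 11/155/112 10/159/98 10/154/106
232 11/41/88 12/154/191 12/150/208 11/151/108 10/156/113 9/155/56 10/149/65 11/158/66 10/146/68 11/158/118 11/161/117 11/162/129 10/151/88
236 11/151/201 12/155/201 9/155/110 11/160/113 10/156/119 10/140/69 10/153/55 10/147/66 11/161/127 10/150/90 11/136/58 10/147/66 10/164/70
240 11/157/195 12/161/197 10/155/112 10/157/101 11/147/59 11/143/66 10/158/71 10/150/97 11/161/117 0/0/94 10/80/102 11/78/101 45/6/91
```

```bash
cat > sil.py <<'E'
import cv2
from h import *
from plan import state
from scipy.optimize import minimize
O=[(-97.5,-23),(-97.5,23),(7.5,23),(7.5,46),(15,46),(19.5,38),(19.5,-7),(46.5,-7),(46.5,7),(33.5,7),(33.5,38),(38,46),(97.5,46),(97.5,-46),(7.5,-46),(7.5,-23)]
def fit(img,cam,p,psi,y0,z0,roi,face=-.006,hs=(14,17,105,128)):
    h=cv2.cvtColor(img,cv2.COLOR_BGR2HSV);x1,x2,y1,y2=roi
    m=((h[...,0]>=hs[0])&(h[...,0]<=hs[1])&(h[...,1]>=hs[2])&(h[...,1]<=hs[3])).astype(np.float32)
    yt=np.array([np.cos(psi+np.pi/2),np.sin(psi+np.pi/2),0]);n=np.array([np.cos(psi),np.sin(psi),0])
    def cost(v):
        y,z,a=v[0]/1000,v[1]/1000,v[2]/50
        P=[]
        for u,w in O:
            u=(u+97.5)/1000;w=w/1000   # relative to tail end middle
            P.append(p+n*face+yt*(y+w*np.cos(a)-u*np.sin(a))+np.array([0,0,z+u*np.cos(a)+w*np.sin(a)]))
        q=proj(cam,np.array(P));k=8
        c=np.zeros((480*1,640*1),np.uint8);cc=np.zeros(((y2-y1)*k,(x2-x1)*k),np.uint8)
        cv2.fillPoly(cc,[np.round(((q-[x1,y1])+.5)*k).astype(int)],255)
        c=cv2.resize(cc,(x2-x1,y2-y1),interpolation=cv2.INTER_AREA)/255.
        return np.abs(c-m[y1:y2,x1:x2]).sum()
    best=min((minimize(cost,[y0+a,z0+b,c],method="Nelder-Mead",options=dict(initial_simplex=[[y0+a,z0+b,c],[y0+a+5,z0+b,c],[y0+a,z0+b+5,c],[y0+a,z0+b,c+2]])) for a in(-8,0,8) for b in(-10,0) for c in(-2,0,2)),key=lambda r:r.fun)
    return best.x/[1,1,50],best.fun,m[y1:y2,x1:x2].sum()
E
python3 - <<'E'
from sil import *
p=np.array([.4846,.2408,.2469])
print(fit(cv2.imread("pics/s12.png"),"side",p,1.402,19,-160,(205,250,184,236)))
E
```

```text
(array([ 3.67201681e+01, -1.72139194e+02,  7.16155253e-02]), np.float64(115.76862745098039), np.float32(902.0))
```

Call:
send_rows --motion "1 0 0 1 0;1 0 0 2 0;1 0 0 2.5 0;1 0 0 3 0;1 0 0 3.5 0"

```text
clock: 19.1
eef_pos: [0.4842, 0.2418, 0.2112]
tool_rot: [0.083, 0.997, -0.0, -0.0]
ft_force: [-1.4, 0.3, -0.6]
grip_width: 0.0104
grasp_force: 60.7
```

Call:
send_rows --motion "1 0 0 0.4 0;1 0 0 0.8 0;1 0 0 1.2 0;1 0 0 1.2 0"

```text
clock: 19.5
eef_pos: [0.484, 0.2417, 0.1992]
tool_rot: [0.083, 0.997, -0.0, -0.0]
ft_force: [0.5, 0.4, -1.5]
grip_width: 0.0111
grasp_force: 60.7
```

Call:
send_rows --motion "1 0 0 0.4 0;1 0 0 0.8 0;1 0 0 1.0 0;1 0 0 1.0 0"

```text
clock: 19.9
eef_pos: [0.484, 0.2417, 0.1893]
tool_rot: [0.083, 0.997, -0.0, -0.0]
ft_force: [0.7, 0.1, -1.1]
grip_width: 0.0107
grasp_force: 60.8
```

Call:
send_rows --motion "1 0 0 0.3 0;1 0 0 0.5 0;1 0 0 0.5 0"

```text
clock: 20.2
eef_pos: [0.4845, 0.2419, 0.1851]
tool_rot: [0.083, 0.997, 0.0, 0.0]
ft_force: [-0.1, -0.5, 0.0]
grip_width: 0.0109
grasp_force: 61.0
```

Call:
send_rows --motion "1 0 0 0.3 0;1 0 0 0.4 0;1 0 0 0.4 0"

```text
clock: 20.5
eef_pos: [0.4861, 0.2425, 0.1848]
tool_rot: [0.083, 0.997, 0.002, 0.003]
ft_force: [-2.6, -2.2, 15.7]
grip_width: 0.0105
grasp_force: 63.1
```

Call:
send_rows --motion "1 0 0 -0.35 0;1 0 0 -0.35 0"

```text
clock: 20.7
eef_pos: [0.4847, 0.242, 0.185]
tool_rot: [0.083, 0.997, 0.0, 0.001]
ft_force: [0.8, 1.3, 6.5]
grip_width: 0.0112
grasp_force: 61.9
```

Call:
send_rows --motion "0.5 0 0 0 0;0 0 0 0 0;-0.5 0 0 0 0;-1 0 0 0 0;-1 0 0 0 0"

```text
clock: 21.2
eef_pos: [0.4842, 0.2418, 0.184]
tool_rot: [0.083, 0.997, -0.0, -0.0]
ft_force: [0.6, -1.3, 0.2]
grip_width: 0.0777
grasp_force: 0.0
```

Call:
send_rows --motion "-1 0 0 0 0;-1 0 0 0 0;-1 0 0 0 0;-1 0 0 0 0;-1 0 0 0 0"

```text
clock: 21.7
eef_pos: [0.4843, 0.2419, 0.1844]
tool_rot: [0.083, 0.997, 0.0, 0.0]
ft_force: [0.0, 0.1, 0.0]
grip_width: 0.0856
grasp_force: 0.0
```

```bash
python3 - <<'E'
from sil import *
from workcell import vision,boxes_of
import plan
s=vision.camera("side")[:,:,::-1];t=vision.camera("top")[:,:,::-1];cv2.imwrite("pics/s13.png",s);cv2.imwrite("pics/t13.png",t)
plan.plan([])
p=np.array(state()[0]["eef_pos"])
print(boxes_of("side","template")[:2])
for r in((205,260,195,255),(205,260,200,250)): print(fit(s,"side",p,1.402,36,-172,r))
E
```

```text
now [0.4843 0.2419 0.1843] psi 1.405 tilt 0.0 j [0.46 0.35 0.03 1.25 0.   0.63] t 21.8 w 0.0854 F [ 0.7 -0.3  0.1]
[{'rect': [224.1, 214.3, 33.8, 53.5], 'conf': 0.87}]
(array([ 3.66667517e+01, -1.71186021e+02, -3.68178247e-02]), np.float64(244.9450980392157), np.float32(1025.0))
(array([ 3.70450417e+01, -1.71408282e+02, -3.04428428e-02]), np.float64(214.67058823529413), np.float32(881.0))
```

```bash
python3 - <<'E'
from sil import *
s=cv2.imread("pics/s13.png");p=np.array([.4843,.2419,.1843])
h=cv2.cvtColor(s,cv2.COLOR_BGR2HSV)
for y in range(196,250,6): 
    g=np.where((h[y,195:265,0]>=14)&(h[y,195:265,0]<=17)&(h[y,195:265,1]>=105)&(h[y,195:265,1]<=128))[0]+195;print(y,g.tolist()[:1],g.tolist()[-1:],len(g))
for r in((205,255,200,230),(205,255,205,235)): print(fit(s,"side",p,1.402,30,-172,r))
from h import *
yt=np.array([np.cos(1.402+np.pi/2),np.sin(1.402+np.pi/2),0]);n=np.array([np.cos(1.402),np.sin(1.402),0])
base=np.array([.4643,.245,0])  # groove centre
for c in(10,20,30,40): # predicted edges for plate centre c mm from TCP
    print(c,[proj("side",p+yt*(c+w)/1000-n*.006+[0,0,z-p[2]]).round(1)[0].tolist() for w,z in((-23,.06),(23,.06),(-46,.14),(46,.19))])
E
```

```text
196 [205] [234] 28
202 [206] [240] 35
208 [207] [241] 29
214 [218] [241] 19
220 [209] [234] 25
226 [219] [235] 17
232 [220] [236] 17
238 [221] [237] 17
244 [] [] 0
(array([ 3.80822583e+01, -1.72147827e+02, -2.36602139e-02]), np.float64(76.45098039215688), np.float32(709.0))
(array([ 3.74832919e+01, -1.71776934e+02, -2.81784531e-02]), np.float64(78.29803921568626), np.float32(617.0))
10 [[246.5, 231.5], [230.6, 234.3], [252.1, 206.7], [216.7, 196.5]]
20 [[243.1, 232.1], [227.1, 234.9], [248.5, 207.2], [213.0, 197.1]]
30 [[239.6, 232.7], [223.6, 235.6], [245.0, 207.8], [209.2, 197.7]]
40 [[236.1, 233.3], [220.0, 236.2], [241.4, 208.4], [205.4, 198.3]]
```

Call:
send_rows --motion "-1 2 0 0 0;-1 3.9 0 0 0;-1 3.9 0 0 0"

```text
clock: 22.15
eef_pos: [0.444, 0.2483, 0.1843]
tool_rot: [0.082, 0.997, -0.0, -0.001]
ft_force: [-0.6, -0.3, -0.2]
grip_width: 0.0854
grasp_force: 0.0
```

Call:
send_rows --motion "0 0 0 0 0;0.4 0 0 0 0;0.6 0 0 0 0;1 0 0 0 0;1 0 0 0 0"

```text
clock: 22.65
eef_pos: [0.4462, 0.2482, 0.1842]
tool_rot: [0.083, 0.997, 0.0, -0.0]
ft_force: [0.3, 1.3, -0.4]
grip_width: 0.0124
grasp_force: 0.5
```

Call:
send_rows --motion "1 0 0 0 0;1 0 0 0 0;1 0 0 0 0"

```text
clock: 22.95
eef_pos: [0.446, 0.2485, 0.1843]
tool_rot: [0.083, 0.997, 0.0, 0.0]
ft_force: [0.7, 1.3, 0.4]
grip_width: 0.0112
grasp_force: 60.4
```

```bash
python3 - <<'E'
from plan import *
plan([])
p=np.array(state()[0]["eef_pos"]);
plan([(p[0],p[1],.295,1.405),(.47,-.16,.28,-.11),rk(-100,-178,.25,-.1108),rk(-43,-178,.224,-.1108)])
E
```

```text
now [0.446  0.2485 0.1843] psi 1.405 tilt 0.03 j [ 0.51  0.29 -0.06  1.23  0.    0.67] t 22.95 w 0.0112 F [0.7 1.3 0.4]
now [0.446  0.2485 0.1843] psi 1.405 tilt 0.03 j [ 0.51  0.29 -0.06  1.23  0.    0.67] t 22.95 w 0.0112 F [0.7 1.3 0.4]
   0.0 0.0 -11.1 0.0
  ->  [0.446  0.2485 0.2953] 1.405
   -4.2 -18.4 0.7 0.7
   -15.1 -11.4 0.7 0.7
   -3.1 0.2 0.1 0.12
  ->  [ 0.4703 -0.1598  0.2803] -0.115
   -2.5 10.3 3.0 -0.0
  ->  [ 0.5698 -0.1964  0.2503] -0.115
   0.0 5.7 2.6 -0.0
  ->  [ 0.6264 -0.203   0.2243] -0.115
```

Call:
send_rows --motion "1 0 0 -3 0;1 0 0 -6 0;1 0 0 -9 0;1 0 0 -11.1 0;1 0 0 -11.1 0"

```text
clock: 23.45
eef_pos: [0.4471, 0.2489, 0.2982]
tool_rot: [0.083, 0.997, 0.001, 0.002]
ft_force: [0.2, -0.2, -1.4]
grip_width: 0.0107
grasp_force: 60.4
```

Call:
send_rows --motion "1 -0.8 -3.7 0.1 0.14;1 -1.7 -7.4 0.3 0.28;1 -2.5 -11 0.4 0.42;1 -3.4 -14.7 0.6 0.56;1 -4.2 -18.4 0.7 0.7"

```text
clock: 23.95
eef_pos: [0.4558, 0.0583, 0.2862]
tool_rot: [0.422, 0.907, -0.001, -0.001]
ft_force: [0.4, 0.3, -0.6]
grip_width: 0.0105
grasp_force: 60.3
```

Call:
send_rows --motion "1 -3 -2.3 0.1 0.14;1 -6 -4.6 0.3 0.28;1 -9.1 -6.8 0.4 0.42;1 -12.1 -9.1 0.6 0.56;1 -15.1 -11.4 0.7 0.7"

```text
clock: 24.45
eef_pos: [0.4668, -0.1304, 0.2792]
tool_rot: [0.707, 0.707, -0.001, -0.001]
ft_force: [0.7, 0.1, -1.6]
grip_width: 0.0105
grasp_force: 60.3
```

Call:
send_rows --motion "1 -3.1 0.2 0.1 0.12;1 -3.1 0.2 0.1 0.12;1 -3.1 0.2 0.1 0.12;1 -3.1 0.2 0.1 0.12"

```text
clock: 24.85
eef_pos: [0.4695, -0.1592, 0.2793]
tool_rot: [0.746, 0.666, -0.0, -0.001]
ft_force: [0.4, 0.7, -1.2]
grip_width: 0.011
grasp_force: 60.3
```

Call:
send_rows --motion "1 -0.8 3.4 1 0;1 -1.7 6.9 2 0;1 -2.5 10.3 3 0;1 -2.5 10.3 3 0;1 -2.5 10.3 3 0"

```text
clock: 25.35
eef_pos: [0.5694, -0.1952, 0.2487]
tool_rot: [0.746, 0.666, -0.001, -0.002]
ft_force: [-0.3, 0.6, -1.1]
grip_width: 0.0108
grasp_force: 60.3
```

```bash
cat > look.py <<'E'
from sil import *
from workcell import vision
from plan import *
import sys
n=sys.argv[1]
s=vision.camera("side")[:,:,::-1];t=vision.camera("top")[:,:,::-1];cv2.imwrite(f"pics/s{n}.png",s);cv2.imwrite(f"pics/t{n}.png",t)
plan([rk(-43,-178,.2228,-.1108)]);p=np.array(state()[0]["eef_pos"]);print("rack",torack(p))
# predicted box of the plate (seated grip: centre at tcp, tail 172 below) against colour mask columns
q=proj("side",np.array([p+np.r_[Y_,0]*w/1000-np.r_[X_,0]*.006+[0,0,z] for w,z in((-23,-.171),(23,-.171),(-46,-.067),(46,.02))])).round(1);print("pred tail-,tail+,headlow-,headtop+",q.tolist())
h=cv2.cvtColor(s,cv2.COLOR_BGR2HSV)
x=int(q[:2,0].mean());print([(y,h[y,x].tolist()) for y in range(int(q[1,1])-8,int(q[0,1])+9,2)])
E
python3 look.py 14
```

```text
now [ 0.569  -0.1955  0.2508] psi -0.113 tilt 0.02 j [-0.33  0.44  0.34  1.47  0.    1.35] t 25.45 w 0.0107 F [-0.4  0.1 -1.1]
   -0.1 5.8 2.8 -0.0
  ->  [ 0.6265 -0.203   0.2228] -0.113
rack [-100.5 -177.1  250.8]
pred tail-,tail+,headlow-,headtop+ [[344.3, 320.4], [336.3, 306.8], [350.4, 292.5], [334.0, 234.0]]
[(298, [16, 109, 98]), (300, [15, 104, 96]), (302, [16, 113, 102]), (304, [15, 113, 102]), (306, [15, 111, 103]), (308, [15, 108, 102]), (310, [16, 125, 98]), (312, [14, 105, 92]), (314, [13, 138, 151]), (316, [11, 153, 203]), (318, [12, 149, 203]), (320, [12, 149, 203]), (322, [11, 147, 205]), (324, [11, 139, 200]), (326, [12, 145, 107]), (328, [12, 149, 108])]
```

Call:
send_rows --motion "1 0 2 1.4 0;1 0 4 2.8 0;1 0 5.8 2.8 0;1 0 5.8 2.8 0;1 0 5.8 2.8 0"

```text
clock: 25.95
eef_pos: [0.6266, -0.2028, 0.2235]
tool_rot: [0.746, 0.666, 0.0, 0.0]
ft_force: [-0.2, -0.3, -1.4]
grip_width: 0.0107
grasp_force: 60.3
```

```bash
python3 -c "
from plan import *
plan([rk(-43,-128,.2228,-.1108)]);print(torack(state()[0]['eef_pos']))"
```

```text
now [ 0.6266 -0.2028  0.2235] psi -0.114 tilt 0.05 j [-0.31  0.57  0.49  1.48 -0.    1.37] t 25.95 w 0.0107 F [-0.2 -0.3 -1.4]
   5.0 -0.1 0.1 -0.0
  ->  [ 0.6313 -0.153   0.2225] -0.114
[ -42.4 -178.   223.5]
```

Call:
send_rows --motion "1 1.5 0 0.05 0;1 3 0 0.05 0;1 4 -0.05 0.05 0;1 5 -0.05 0.05 0;1 5 -0.05 0.05 0"

```text
clock: 26.45
eef_pos: [0.6326, -0.1514, 0.2222]
tool_rot: [0.746, 0.666, 0.0, -0.0]
ft_force: [0.3, 0.4, -0.4]
grip_width: 0.0106
grasp_force: 60.3
```

Call:
send_rows --motion "1 0.5 0 0 0;1 1 0 0 0;1 1.5 0 0 0;1 2 0 0 0;1 2 0 0 0"

```text
clock: 26.95
eef_pos: [0.6348, -0.1331, 0.2217]
tool_rot: [0.746, 0.666, 0.0, -0.0]
ft_force: [-0.3, 0.1, -1.2]
grip_width: 0.0111
grasp_force: 60.3
```

Call:
send_rows --motion "1 0.5 0 0 0;1 1 0 0 0;1 1.6 0 0 0;1 1.9 0 0 0;1 1.9 0 0 0"

```text
clock: 27.45
eef_pos: [0.637, -0.1141, 0.2218]
tool_rot: [0.746, 0.666, 0.0, -0.0]
ft_force: [-0.1, -0.1, -1.3]
grip_width: 0.0109
grasp_force: 60.3
```

Call:
send_rows --motion "1 0.2 0 0 0;1 0.4 0 0 0;1 0.6 0 0 0;1 0.6 0 0 0"

```text
clock: 27.85
eef_pos: [0.6376, -0.1086, 0.2218]
tool_rot: [0.746, 0.665, 0.0, -0.0]
ft_force: [-0.8, 0.9, -2.3]
grip_width: 0.0109
grasp_force: 60.3
```

```bash
python3 -c "
from plan import *
plan([rk(-43,-85,.2228,-.1108)]);print(torack(state()[0]['eef_pos']))"
```

```text
now [ 0.6376 -0.1086  0.2218] psi -0.115 tilt 0.0 j [-0.17  0.55  0.44  1.46  0.    1.52] t 27.85 w 0.0109 F [-0.8  0.9 -2.3]
   -0.2 -0.1 -0.1 -0.0
  ->  [ 0.6364 -0.1105  0.2228] -0.115
[-41.9 -83.2 221.8]
```

Call:
send_rows --motion "1 0.2 0 0 0;1 0.4 0 0 0;1 0.4 0 0 0"

```text
clock: 28.15
eef_pos: [0.6381, -0.1046, 0.2218]
tool_rot: [0.746, 0.665, 0.0, -0.0]
ft_force: [-0.3, 0.1, -1.4]
grip_width: 0.011
grasp_force: 60.3
```

Call:
send_rows --motion "1 0.2 0 0 0;1 0.4 0 0 0;1 0.4 0 0 0"

```text
clock: 28.45
eef_pos: [0.6384, -0.102, 0.2217]
tool_rot: [0.747, 0.665, -0.001, 0.001]
ft_force: [-0.4, -4.5, -2.3]
grip_width: 0.0109
grasp_force: 60.3
```

```bash
python3 - <<'E'
from sil import *
from workcell import vision
from plan import *
s=vision.camera("side")[:,:,::-1];t=vision.camera("top")[:,:,::-1];cv2.imwrite("pics/s15.png",s);cv2.imwrite("pics/t15.png",t)
o=state()[0];p=np.array(o["eef_pos"]);print(torack(p),o["ft_force"].round(1))
h=cv2.cvtColor(s,cv2.COLOR_BGR2HSV)
f=lambda w,u,d=-.006: proj("side",p+np.r_[Y_,0]*w/1000+np.r_[X_,0]*d+[0,0,u/1000-.0743])[0].round(1)  # u: template x (top 97.5 at tcp+23.2)
print("pred slot end",f(0,42.5),"tail",f(-23,-97.5),f(23,-97.5),"headlow",f(-46,7.5),f(46,97.5))
pin=np.r_[.6363,-.1103,.175];print("pin mid, head",proj("side",pin).round(1),proj("side",pin-np.r_[X_,0]*.016).round(1))
print("rows")
for y in range(240,330,5):
    g=np.where((h[y,320:385,0]>=13)&(h[y,320:385,0]<=18)&(h[y,320:385,1]>=100)&(h[y,320:385,1]<=128))[0]+320;print(y,g.min() if len(g) else None,g.max() if len(g) else None,len(g))
# steel (grey) pixels
g=np.argwhere((h[235:270,330:370,1]<60)&(h[235:270,330:370,2]>120))+[235,330];print("steel",g[:,::-1].min(0),g[:,::-1].max(0),len(g)) if len(g) else 0
E
```

```text
[-41.9 -76.5 221.8] [-0.7 -4.4 -1.1]
pred slot end [347.7 244.2] tail [349.5 294.9] [342.1 283.3] headlow [355.3 267.6] [340.5 214.3]
pin mid, head [[350.8 250.9]] [[344.5 252.5]]
rows
240 322 362 37
245 323 362 35
250 320 365 35
255 320 379 45
260 320 383 61
265 323 382 56
270 326 382 49
275 329 381 43
280 332 381 39
285 335 380 34
290 338 379 37
295 341 379 37
300 344 379 33
305 347 384 31
310 351 382 27
315 354 383 22
320 357 373 17
325 None None 0
steel [344 235] [349 256] 23
```

Call:
send_rows --motion "1 -0.2 0 0 0;1 -0.4 0 0 0;1 -0.4 0 0 0;1 -0.4 0 0.4 0;1 -0.4 0 0.7 0"

```text
clock: 29.05
eef_pos: [0.6381, -0.1044, 0.2145]
tool_rot: [0.746, 0.665, 0.0, -0.0]
ft_force: [0.0, 0.4, -1.5]
grip_width: 0.011
grasp_force: 60.3
```

Call:
send_rows --motion "1 0 0 0.2 0;1 0 0 0.4 0;1 0 0 0.6 0;1 0 0 0.6 0"

```text
clock: 29.45
eef_pos: [0.6379, -0.1048, 0.2084]
tool_rot: [0.747, 0.665, -0.0, -0.0]
ft_force: [0.7, -0.3, -2.1]
grip_width: 0.0106
grasp_force: 60.3
```

Call:
send_rows --motion "1 0 0 0.2 0;1 0 0 0.3 0;1 0 0 0.3 0"

```text
clock: 29.75
eef_pos: [0.6383, -0.1049, 0.2067]
tool_rot: [0.747, 0.665, 0.0, 0.0]
ft_force: [-0.8, 0.1, 2.8]
grip_width: 0.0108
grasp_force: 61.0
```

Call:
send_rows --motion "1 0 0 0.2 0;1 0 0 0.3 0;1 0 0 0.3 0"

```text
clock: 30.05
eef_pos: [0.6384, -0.1049, 0.2064]
tool_rot: [0.747, 0.665, 0.001, 0.002]
ft_force: [-3.5, 0.7, 11.4]
grip_width: 0.0108
grasp_force: 62.4
```

Call:
send_rows --motion "1 0 0 -0.3 0;1 0 0 -0.3 0;0.6 0 0 -0.3 0;0.4 0 0 -0.3 0;0 0 0 -0.3 0"

```text
clock: 30.55
eef_pos: [0.6379, -0.1049, 0.205]
tool_rot: [0.747, 0.665, -0.0, -0.0]
ft_force: [0.4, -1.1, 0.7]
grip_width: 0.0389
grasp_force: 0.0
```

Call:
send_rows --motion "-0.5 0 0 0 0;-1 0 0 0 0;-1 0 0 0 0;-1 0 0 -0.5 0;-1 0 0 -1 0"

```text
clock: 31.05
eef_pos: [0.638, -0.1049, 0.2162]
tool_rot: [0.747, 0.665, -0.0, -0.0]
ft_force: [-0.5, -0.2, -0.2]
grip_width: 0.0856
grasp_force: 0.0
```

Call:
send_rows --motion "-1 0 0 -3 0;-1 0 0 -6 0;-1 0 0 -9 0;-1 0 0 -9 0;-1 0 0 -9 0"

```text
clock: 31.55
eef_pos: [0.6386, -0.105, 0.3071]
tool_rot: [0.747, 0.665, 0.001, 0.001]
ft_force: [-0.4, 0.2, -0.5]
grip_width: 0.0855
grasp_force: 0.0
```

```bash
python3 - <<'E'
from sil import *
from workcell import vision,boxes_of
from plan import *
s=vision.camera("side")[:,:,::-1];t=vision.camera("top")[:,:,::-1];cv2.imwrite("pics/s16.png",s);cv2.imwrite("pics/t16.png",t)
plan([])
print([(np.round(d["rect"]).tolist(),round(d["conf"],2)) for n in("side","top") for d in boxes_of(n,"template")])
pin=np.r_[.6363,-.1103,.175]
P=np.array([pin+np.r_[Y_,0]*w/1000+[0,0,(u-42.5)/1000] for u,w in O]);
for n in("side","top"):
    q=proj(n,P);print(n,"expected hung box",q.min(0).round(),q.max(0).round())
d1=np.abs(s.astype(int)-cv2.imread("pics/s15.png")).sum(2)
E
```

```text
now [ 0.6376 -0.1048  0.3047] psi -0.115 tilt 0.1 j [-0.16  0.55  0.66  1.68  0.    1.52] t 31.65 w 0.0852 F [ 1.   0.1 -0.7]
[([352.0, 263.0, 21.0, 75.0], 0.92), ([357.0, 422.0, 149.0, 62.0], 0.74), ([347.0, 254.0, 10.0, 5.0], 0.62), ([346.0, 235.0, 12.0, 17.0], 0.62)]
side expected hung box [343. 221.] [360. 301.]
top expected hung box [339. 231.] [381. 242.]
```

```bash
python3 - <<'E'
from sil import *
from workcell import vision
pin=np.r_[.6363,-.1103,.175]
a=[vision.camera("side")[:,:,::-1].copy() for _ in range(4)]
print("motion",[int((np.abs(a[0][215:310,335:370].astype(int)-x[215:310,335:370]).sum(2)>40).sum()) for x in a[1:]])
for hs in((13,18,95,130),(14,18,100,128)): print(fit(a[3],"side",pin,-.1108,0,-140,(338,366,222,304),hs=hs))
E
```

```text
motion [0, 2, 3]
(array([-1.20319183e+01, -1.41543714e+02,  4.68650518e-02]), np.float64(971.1999999999998), np.float32(1631.0))
(array([-8.46396891e+00, -1.41008570e+02,  6.60684092e-02]), np.float64(784.7647058823529), np.float32(1416.0))
```

```bash
python3 -c "
from workcell import workorder
print(workorder.job_done())"
```

```text
the job is handed in; nothing more can be done
None
```

The template is hung on the free pin: the slot end met the pin at the expected height, and after release the plate was still and the gripper clear. I handed the job in at about 32 s; it reported no score, and my last image check of the plate's sideways fit was inconclusive.

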